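Load the precision cutter, set its cross slide and shut the hood

ROBOT

A 6-joint arm with a two-finger parallel gripper is mounted at the origin on a cart in front of the work surface, level with it; the furniture and walls round the work are solid. World frame = base frame: x ahead of the robot, y to its left, z up, the work surface at z = 0. Lengths are in mm, angles in rad, forces in N, time in s.
With the tool pointing down it reaches from about 400 to 825 mm from the base axis. Payload 7 kg.
Tool frame: the origin (TCP) lies at the very end of the fingers, on their centre line; the grasp point (between the pads) lies 19 mm behind it (bot.grip_point_offset is the distance from the TCP to the grasp point, in mm); z points along the fingers, y is the line along which they close (so a half turn about z gives the same grasp; the last joint's range is limited). The gripper opens to 88 mm and grips with 3 to 60 N. Pads are 19 mm wide; open, the fingers measure 130 mm over their backs; the gripper's body (78 mm by 193 mm) begins 47 mm behind the grasp point.
Start: joints at [1.519, 0.359, 0.012, 0, -1.224, -0.288], TCP at [224.984, 636.378, 226.561] pointing down, gripper open.
Joint ranges: [-3.07, 3.07], [-1.43, 2.12], [-1.02, 1.25], [-3.03, 1.67], [-3.05, -0], [-3.03, 3.03]. Speed limits (rad/s): [2.39, 2.39, 3.01, 3.14, 3.14, 3.14].

INTERFACE

Orientations are given as [roll, pitch, yaw] about the fixed x, y, z axes, in that order (R = Rz(yaw) Ry(pitch) Rx(roll)).
In Python, from cell import bot gives the robot as it stands.
- The arm moves only by the tool shift_gripper, called as name(argument=value, ...) on one line, values as JSON. Schema: {"type":"object","properties":{"motion":{"type":"object","properties":{"dx":{"type":"array","items":{"type":"number"},"minItems":1,"maxItems":12},"dy":{"type":"array","items":{"type":"number"},"minItems":1,"maxItems":12},"dz":{"type":"array","items":{"type":"number"},"minItems":1,"maxItems":12},"spin":{"type":"array","items":{"type":"number"},"minItems":1,"maxItems":12},"aperture":{"type":"array","items":{"type":"number"},"minItems":1,"maxItems":12}},"additionalProperties":false,"required":["dx","dy","dz","spin","aperture"]},"only":{"type":"string"},"quiet":{"type":"boolean"},"lines":{"type":"string"}},"required":["motion"],"additionalProperties":false}. motion is an object with one list for each field, all of the same length, 1 to 12, a row being the entries at one place: dx, dy, dz (the shift in mm), spin (a turn about the tool's z in rad), aperture (the opening from 0.0 (shut) to 1.0 (fully open)); each row is the pose to reach, as a shift and turn from the pose commanded when the call began, along the tool's axes at that moment; what a row does not reach only later rows make up. A row lasts 1/10 s, in which the tool goes at most 50 mm and 0.15 rad, less where a joint would pass 70% of its speed; a pose out of reach is approached as far as the arm can. The fingers move at their own pace and stop on an object; the grip force is fixed at half the most. Time passes only in rows, so rows that do not move let the fingers close. The tool returns the time, the measured TCP pose, the force, the opening and the grip force at its end. only (a regular expression) keeps the lines of the reply that match it, lines (a string "A,B") keeps lines A to B, and quiet returns only ok. Input that does not fit is refused with a message, and nothing moves.
- bot.state(): the state, without advancing time (a new reading comes with each control period).
- bot.read_camera(name): name is "scene" or "top" or "wrist"; returns the picture (400x640x3 uint8, red, green, blue); there is no depth.
- bot.camera_params(name): a dict with "K" (3x3 intrinsics, pixels), "extrinsics" (4x4, takes a point from camera to world coordinates). Camera axes: x right, y down, z forward; pixel columns grow to the right and rows downward; lengths in mm; the calibration is good to about 2 mm. A picture is of the moment at which its call begins: read the wrist's pose just before it. camera_params takes no time and is no camera call; for the wrist camera it gives the pose at the moment of the call.
- bot.finish_job(): hands the job in; it is judged then, once.
The state is a dict: "t": time; "qpos": joint angles; "qvel": joint speeds; "joint_torque": joint torques, N m; "position": TCP position; "tool_rot": TCP orientation; "ft_force": force on the tool from outside, world axes, zero at the start; "ft_torque": the same for the moment, N m; "finger_gap": opening from 0.0 (shut) to 1.0 (fully open); "grasp_force": force on a finger pad.
Only numpy, scipy, OpenCV 4.12 (cv2) and the standard library are available. Lean on these libraries where they do the work, as an engineer would, in place of code of your own. Each camera call takes 0.05 s, during which the arm holds its last target. There are 200 camera calls.

TASK

Set up the benchtop cutter for the next cut: open its hood fully, take the dressing-stick carrier (brown bar) off the cross slide and lay it flat on the rubber mat, and seat every specimen carrier (white bar) that is there flush on a pair of locating pins of the slide, any pair. Crank the handwheel until the slide's pointer lines up with the red index on the scale, and swing the hood gently shut onto its stop. Do not knock the cutting wheel or disturb the jar lid or the timer lying in front.

Things in the scene. Friction and masses are not known exactly. Their poses are not given: they have to be found in the camera images.
- cutter: the benchtop cutter, fixed; its x points away from the robot, y left. White base x -103 to +103, y -190 to +265 mm, top 50 mm above the worktop. Origin: on the worktop under the chamber. The hood covers x -91 to +90, y -186 to +150; inside, a grey spindle head fills the rear right (x > 18, y < -95). Handwheel outside on the left, shaft upright at x -15, y +215
- cutting_wheel: brown abrasive cutting wheel before the spindle head: upright 76 mm disc, 3 mm thick, axis along the cutter's x; brittle, never moves. Origin: its centre, 124 mm above the worktop, 104 mm to the right (cutter's -y) of station_3
- hood (a joint): angle of the clear hood with grey frame, hinged along the chamber's rear. 0 = shut on its stop; grows as the front lifts; 1.65 = fully open, leaning back on a stop. The stiff hinge (0.5 N m) holds it at any angle; moving it takes about 5 N at the handle. Open to 1.5 or more, it clears the chamber for a gripper. Shut, its top is 180 mm above the worktop and its front slopes back
- hood_handle (a point): middle of the hood's steel bar handle: round bar 12 mm thick, 130 mm long, along the cutter's y, with a post at each end; a finger fits between bar and hood front (35 mm or more). Shut, it is 212 mm before (cutter's -x) and 30 mm above hood_hinge, 90 mm over the worktop and 25 mm before the base. The bar may turn between the finger pads as the hood swings
- hood_hinge (a point): mid-point of the hood's hinge axis, which runs along the cutter's y, 60 mm above the worktop. The front swings up and back, away from the robot
- handwheel (a joint): angle of the black dished handwheel, 106 mm across, upright shaft; grows clockwise seen from above, 0 to 28.27 rad (4.5 turns). One clockwise turn moves the slide 10 mm away from the robot. It takes about 2 N at the grip and stays where it is left
- crank_knob (a point): the upright revolving black grip on the handwheel, 19 to 24 mm thick, 45 mm tall, 40 mm from the shaft's axis, free to spin on its pin. The point is on its axis, 27 mm above its foot and 151 mm above the worktop; its top is at 169 mm, the wheel's rim at 122 mm. Can be pinched from above and carried round the circle
- cross_slide (a joint): position of the aluminium cross slide, 94 mm deep, 172 mm wide, top 72 mm above the worktop; 0 to 0.045 m, grows as it moves away from the robot along the cutter's x. Only the handwheel moves it: 10 mm a turn
- station_1 (a point): left pair of locating pins on the slide: the point midway between them on the slide's top, frame parallel to the cutter. Pins 8 mm thick, 17 mm tall, the upper 6 mm conical, 33 mm either side of this point along the cutter's x. A seated carrier has its origin on this point
- station_2 (a point): middle pair of locating pins, like station_1, 58 mm to its right. The dressing-stick carrier stands here at the start
- station_3 (a point): right pair of locating pins, like station_1, 58 mm to the right of station_2
- pointer (a point): tip of the slide's black pointer line, at its left edge over the white scale; moves with the slide
- index_rider: red index rider, 12 mm wide, clamped to the scale's outer edge where the operator set it for this batch. Origin: on its 2 mm wide red line, 4 mm left of the pointer's track; its x is the cutter's x. The slide is set when pointer and red line have the same cutter x
- specimen_1: specimen carrier: aluminium plate 88 x 48 x 8 mm (x, y, z), an 11 mm through hole 33 mm either side of its middle along x, and on top a white ceramic bar 44 x 22 x 24 mm, its top 32 mm above the plate's underside; about 0.2 kg. Grip the bar across its 22 mm (y). Origin: centre of the underside; x along plate and bar, z up; half a turn makes no difference. May be absent.
- specimen_2: another white-bar carrier like specimen_1. May be absent
- specimen_3: another white-bar carrier like specimen_1. May be absent
- dresser: the dressing-stick carrier: same plate, holes, sizes and frame as specimen_1, but the bar is reddish brown
- rest_mat: dark grey rubber mat, 84 (x) by 124 (y) mm, 4 mm thick, fixed on the worktop at the right front. Origin: centre of its underside
- jar_lid: steel jar lid with a button on top, 72 mm across, 26 mm high, lying at the front, before the cutter. Leave alone
- timer: cream bench timer 62 x 62 x 20 mm at the front left. Leave alone

How it is judged:
By the outcome, as a careful person would: the job done as asked, in the order asked, and still so for the second after the job is handed in, with the robot touching nothing.
Of specimen_1, specimen_2, specimen_3 only 2 to 3 are there at a start; the rules pass over those that are not, and their reading is None.
At some moment in a run one of specimen_1, specimen_2, specimen_3 may be knocked a few centimetres aside while the robot is not near it.
Once in a run the grip may slacken for a moment while it holds something.
It also fails if it takes over 210 s, if anything falls off the work surface, if the arm or the gripper's body presses on something with over 40 N, if the wrist force passes 120 N, or if a joint passes its speed limit or range.

## Working session

There is one attempt and no reset: what is moved stays moved. The work goes in short steps, Python scripts to look and compute and a tool call to move; the robot and the scene stay as the last step left them, time stands still between calls to the robot, and variables do not carry over. Pictures are saved under pics/ and viewed, at most 14 in all, crops included, and the job is handed in when it is done.

```bash
ls; mkdir -p pics; python3 - <<'E'
from cell import bot
import cv2,numpy as np
s=bot.state();print(s['t'],s['position'],s['tool_rot'],bot.grip_point_offset)
for n in ['scene','top','wrist']:
    p=bot.camera_params(n);print(n,np.round(p['K'],1).tolist(),np.round(p['extrinsics'],3).tolist())
    cv2.imwrite(f'pics/{n}0.png',bot.read_camera(n)[:,:,::-1])
E
```

```text
cell.py
pics
0.0 [224.83446227 635.92993671 225.59624753] [ 3.13992224e+00 -1.31392990e-04 -3.39944925e-01] 18.8
scene [[377.3, 0.0, 321.5], [0.0, 377.3, 201.8], [0.0, 0.0, 1.0]] [[0.814, -0.372, 0.446, 30.836], [-0.58, -0.533, 0.616, -597.947], [0.009, -0.76, -0.65, 801.742], [0.0, 0.0, 0.0, 1.0]]
top [[482.8, 0.0, 329.5], [0.0, 482.8, 203.5], [0.0, 0.0, 1.0]] [[-0.005, -0.996, 0.092, 396.689], [-1.0, 0.004, -0.01, 71.555], [0.01, -0.092, -0.996, 1557.3], [0.0, 0.0, 0.0, 1.0]]
wrist [[347.1, 0.0, 324.0], [0.0, 347.1, 202.0], [0.0, 0.0, 1.0]] [[-0.334, -0.911, -0.241, 289.069], [-0.943, 0.323, 0.085, 613.182], [0.001, 0.256, -0.967, 383.63], [0.0, 0.0, 0.0, 1.0]]
```

View pics/scene0.png

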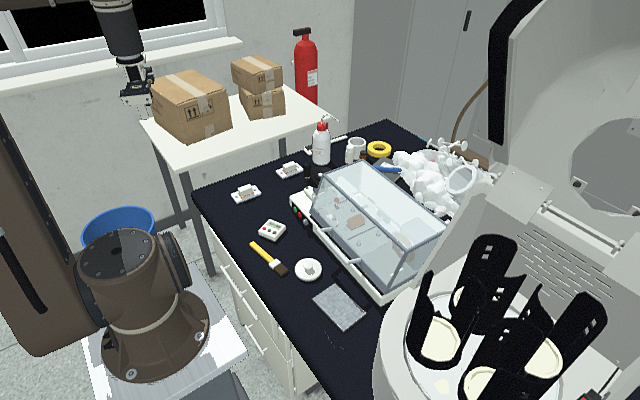

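View pics/top0.png

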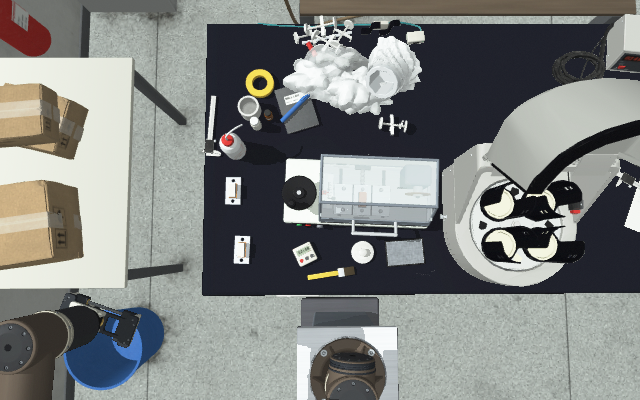

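The scene picture shows the cutter with its hood shut. In the top picture two white carriers lie at (233,190) and (242,249), the handwheel is at (299,193), the handle at (374,230), the mat at (405,252), the lid at (362,252) and the timer at (305,253).

```bash
cat > h.py <<'E'
from cell import bot
import cv2,numpy as np
from scipy.spatial.transform import Rotation as R
def ray(p,u,v,z):
    d=p['extrinsics'][:3,:3]@np.linalg.solve(p['K'],[u,v,1]);o=p['extrinsics'][:3,3]
    return o+d*(z-o[2])/d[2]
def proj(p,X):
    E=p['extrinsics'];c=E[:3,:3].T@(np.asarray(X,float)-E[:3,3]);c=p['K']@c;return c[:2]/c[2]
def shot(n,name,crop=None,f=1):
    p=bot.camera_params(n);im=bot.read_camera(n)[:,:,::-1].copy()
    p={k:np.array(p[k]) for k in ('K','extrinsics')}
    cv2.imwrite(f'pics/{name}_full.png',im);np.savez(f'pics/{name}.npz',**p)
    if crop: a,b,c,d=crop;o=im[b:d,a:c]
    else:o=im
    cv2.imwrite(f'pics/{name}.png',cv2.resize(o,None,fx=f,fy=f,interpolation=cv2.INTER_CUBIC))
    return p,im
def load(name): return dict(np.load(f'pics/{name}.npz')),cv2.imread(f'pics/{name}_full.png')
def totool(target,yaw=None):
    """shift in tool axes from measured pose to target TCP"""
    s=bot.state();T=R.from_euler('xyz',s['tool_rot'])
    return np.round(T.inv().apply(np.asarray(target)-s['position']),1)
E
python3 - <<'E'
from h import *
shot('top','top1',(200,140,450,300),3.2)
E
```

```text
(no output)
```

View pics/top1.png

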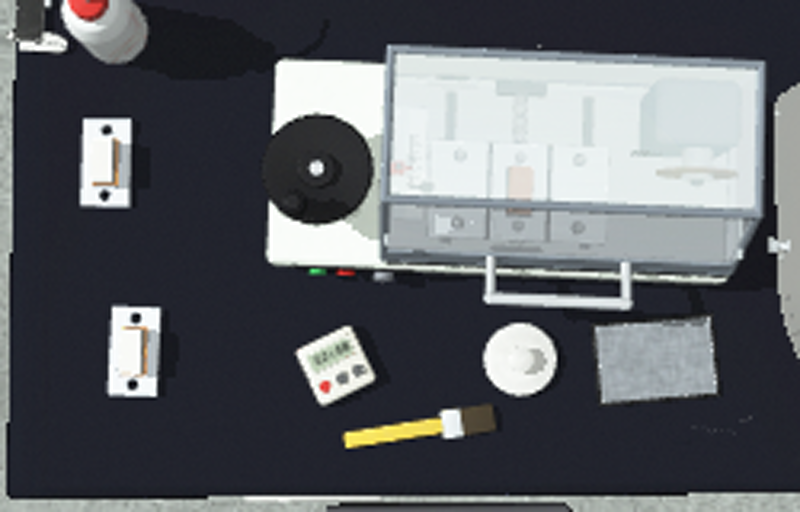

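```bash
python3 - <<'E'
from h import *
p,im=load('top1')
def c(n,x,y,z): 
    P=ray(p,200+x/3.2,140+y/3.2,z);print(n,np.round(P,1));return P[:2]
bl=c('base LB',276,59,50);fl=c('base LF',267,265,50);fr=c('base RF',728,282,50)
c('hub',316,168,125)
a=c('handle L',489,297,90);b=c('handle R',630,302,90)
print('yaw', np.arctan2(*(-(fl-fr)[[0,1]]*[1,-1])), np.linalg.norm(bl-fl),np.linalg.norm(fl-fr))
d=fl-fr;y=np.arctan2(-d[0],d[1]);print(y);d=a-b;print(np.arctan2(-d[0],d[1]),np.linalg.norm(d))
d=bl-fl;print(np.arctan2(d[1],d[0]))
# knob: dark bump at (291,203)
c('knob',291,203,165)
m=[c('mat',*q,4) for q in [(594,326),(711,317),(718,393),(603,403)]];print('mat',np.mean(m,0))
c('lid',521,359,20);c('timer',335,365,20)
for n,q in (('s1',[(84,117),(131,118),(129,208),(79,207)]),('s2',[(113,305),(161,308),(158,397),(108,395)])):
    m=np.array([c(n,*k,8) for k in q]);print(n,m.mean(0))
E
```

```text
base LB [679.9 192.2  50. ]
base LF [476.3 200.3  50. ]
base RF [ 457.6 -249.8   50. ]
hub [562.7 148.6 125. ]
handle L [442.8 -13.7  90. ]
handle R [ 437.4 -147.6   90. ]
yaw -0.04159523755713553 203.6887412358047 450.5469437948114
-0.04159523755713553
-0.04027967366074576 134.01823673622235
-0.04001857484364088
knob [526.3 169.  165. ]
mat [ 416.  -123.8    4. ]
mat [ 424.4 -241.7    4. ]
mat [ 348.5 -246.9    4. ]
mat [ 339.2 -131.6    4. ]
mat [ 382.02918575 -186.00009031]
lid [383.5 -48.9  20. ]
timer [378.6 135.3  20. ]
s1 [629.  389.2   8. ]
s1 [627.8 341.8   8. ]
s1 [536.5 342.7   8. ]
s1 [537.8 392.9   8. ]
s1 [582.78903017 366.65448706]
s2 [439.3 357.5   8. ]
s2 [436.  309.6   8. ]
s2 [347.8 311.7   8. ]
s2 [350.  361.4   8. ]
s2 [393.27383245 335.05974965]
```

```bash
python3 - <<'E'
from h import *
a=cv2.imread('pics/scene0.png')[40:120,80:180];b=cv2.imread('pics/top0.png')[270:390,50:170]
f=lambda i:cv2.resize(i,(400,int(400*i.shape[0]/i.shape[1])),interpolation=cv2.INTER_CUBIC)
a=f(a);b=f(b);o=np.zeros((400,800,3),np.uint8);o[:a.shape[0],:400]=a;o[:,400:]=b
cv2.imwrite('pics/grip.png',o)
p,_=load('top1')
for x,y in [(388,197),(764,212),(388,48),(764,62)]:print(ray(p,200+x/3.2,140+y/3.2,180).round(0))
print(proj(p,[225,636,226]))
E
```

```text
[530.  81. 180.]
[ 515. -256.  180.]
[665.  81. 180.]
[ 651. -260.  180.]
[116.11572781 313.14451936]
```

View pics/grip.png

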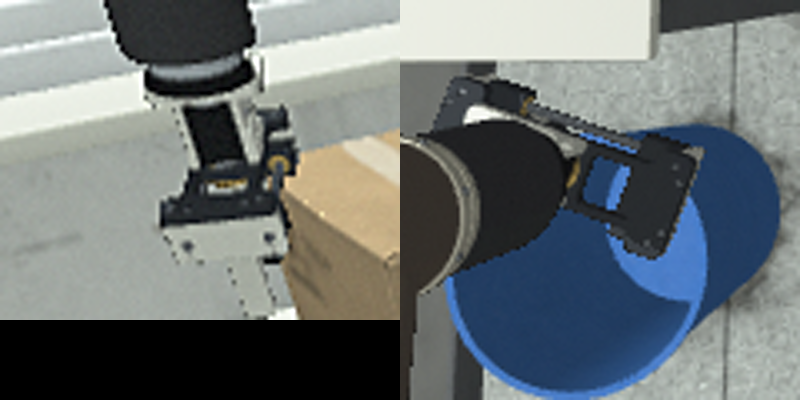

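The crops show the gripper body is long along the tool's y (about 200 mm). I will therefore push the handle bar from the front with shut fingers, tool y along the bar. First I move round to the front.

shift_gripper(motion={"dx": [324,324,324,324,324,324,324,324,324,324],"dy": [242,242,242,242,242,242,242,242,242,242],"dz": [0,0,0,0,0,0,0,0,0,0],"spin": [-0.3,-0.3,-0.3,-0.3,-0.3,-0.3,-0.3,-0.3,-0.3,-0.3],"aperture": [0,0,0,0,0,0,0,0,0,0]})

```text
t: 1.2
position: [450.5, 298.9, 226.6]
tool_rot: [-3.141, -0.0, -0.043]
ft_force: [-0.6, 1.2, 0.5]
finger_gap: 0.155
grasp_force: 0.0
```

```bash
python3 - <<'E'
from h import *
print(totool([405,-81,226]),bot.state()['tool_rot'],bot.state()['ft_force'])
E
```

```text
[-29.2 381.5   0.6] [-3.14141556e+00 -2.53437687e-05 -4.27671801e-02] [-0.57556375  1.19158086  0.520158  ]
```

shift_gripper(motion={"dx": [-29,-29,-29,-29,-29,-29,-29,-29,-29,-29,-29,-29],"dy": [381,381,381,381,381,381,381,381,381,381,381,381],"dz": [0,0,0,0,0,0,0,0,158,158,158,158],"spin": [0,0,0,0,0,0,0,0,0,0,0,0],"aperture": [0,0,0,0,0,0,0,0,0,0,0,0]})

```text
t: 2.4
position: [402.1, -79.3, 64.5]
tool_rot: [3.14, 0.009, -0.04]
ft_force: [-0.2, 0.0, -0.3]
finger_gap: 0.004
grasp_force: 0.0
```

```bash
python3 - <<'E'
from h import *
shot('wrist','w1')
print(bot.state()['ft_force'])
E
```

```text
[ 0.3125322   0.28239637 -0.61798521]
```

View pics/w1.png

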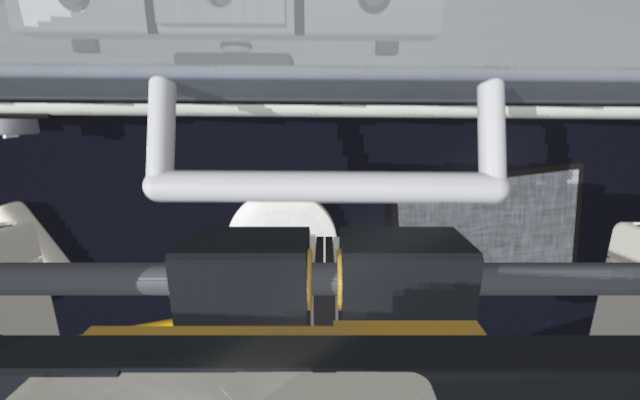

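The bar lies at v=187, u 150–500, centred on the fingers. The lid and mat are in view behind it. Making contact now.

shift_gripper(motion={"dx": [18,22,26,26],"dy": [0,0,0,0],"dz": [0,0,0,0],"spin": [0,0,0,0],"aperture": [0,0,0,0]})

```text
t: 2.85
position: [424.8, -80.2, 68.9]
tool_rot: [3.141, 0.013, -0.041]
ft_force: [-25.3, 10.5, 15.1]
finger_gap: 0.003
grasp_force: 12.8
```

shift_gripper(motion={"dx": [1,4,7,10,18,28],"dy": [0,0,0,0,0,0],"dz": [-10,-21,-31,-41,-61,-80],"spin": [0,0,0,0,0,0],"aperture": [0,0,0,0,0,0]})

```text
t: 3.45
position: [451.6, -81.3, 149.0]
tool_rot: [3.141, 0.015, -0.041]
ft_force: [-22.7, 5.7, 8.8]
finger_gap: 0.006
grasp_force: 11.3
```

```bash
python3 - <<'E'
from h import *
shot('wrist','w2')
print(bot.state()['position'],bot.state()['ft_force'])
E
```

```text
[453.90837999 -81.4792828  152.33961176] [-32.20814178   9.69040985  24.90278079]
```

View pics/w2.png

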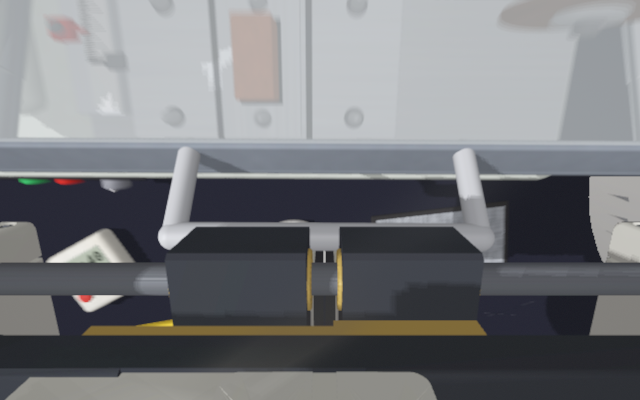

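The bar at v=235 still touches the finger fronts and the hood has lifted. Its length of about 315 px says it rose with the tool. The dresser's bar shows at (255,55). Continuing the arc.

shift_gripper(motion={"dx": [12,25,41,57,75,94,114,135,156,177],"dy": [0,0,0,0,0,0,0,0,0,0],"dz": [-18,-34,-49,-63,-73,-82,-89,-94,-97,-99],"spin": [0,0,0,0,0,0,0,0,0,0],"aperture": [0,0,0,0,0,0,0,0,0,0]})

```text
t: 4.5
position: [637.6, -88.0, 251.7]
tool_rot: [3.141, -0.003, -0.039]
ft_force: [-0.9, 0.0, 0.1]
finger_gap: 0.004
grasp_force: 0.6
```

```bash
python3 - <<'E'
from h import *
shot('top','t3',(270,130,450,270),3.2)
print(bot.state()['position'],bot.state()['ft_force'])
E
```

```text
[640.37619678 -88.00949901 251.08928951] [5.06022803 0.31159948 2.63361356]
```

View pics/t3.png

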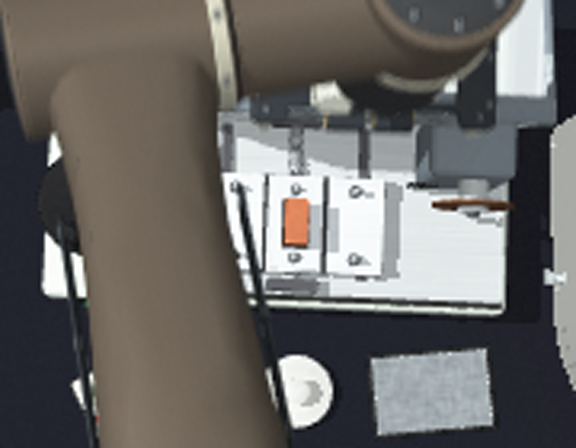

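The hood is nearly open. The dresser is at crop (295,222), the right pins at (355,190) and (355,258), and the wheel's edge is at (472,205). Pushing to the stop.

shift_gripper(motion={"dx": [20,35,42,46,49,52,52],"dy": [0,0,0,0,0,0,0],"dz": [2,4,6,6,6,6,6],"spin": [0,0,0,0,0,0,0],"aperture": [0,0,0,0,0,0,0]})

```text
t: 5.25
position: [683.3, -89.8, 242.9]
tool_rot: [-3.141, 0.009, -0.039]
ft_force: [-20.1, 5.7, 10.8]
finger_gap: 0.007
grasp_force: 10.2
```

shift_gripper(motion={"dx": [-40,-80,-125,-125,-125,-125],"dy": [0,0,-15,-15,-15,-15],"dz": [-5,-30,-57,-57,-57,-57],"spin": [0,0,0,0,0,0],"aperture": [0.5,0.5,0.5,0.5,0.5,0.5]})

```text
t: 5.85
position: [564.2, -70.4, 298.8]
tool_rot: [-3.141, -0.001, -0.039]
ft_force: [0.7, -0.0, -0.6]
finger_gap: 0.47
grasp_force: 0.0
```

```bash
python3 - <<'E'
from h import *
print(bot.state()['position'],bot.state()['ft_force'])
shot('wrist','w4')
E
```

```text
[564.21793067 -70.440227   298.80978839] [ 0.69980967 -0.04342752 -0.64617877]
```

View pics/w4.png

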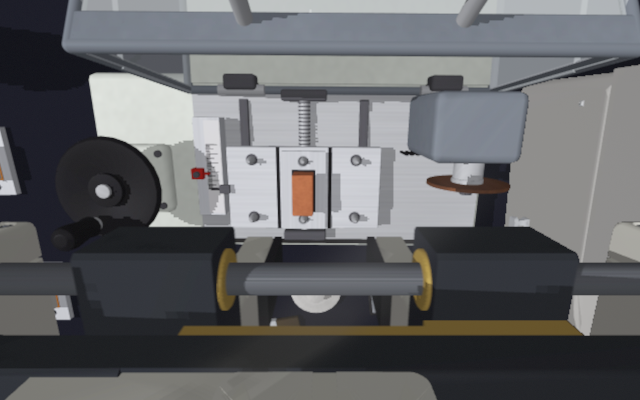

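The hood is fully open. Pin tops are at (252,160)/(254,217) for station 1 and (356,160)/(354,217) for station 3. The dresser bar is at (303,193), the red rider at (198,173), the pointer at about (218,188), the wheel hub at (103,190) and the knob top at (66,238).

```bash
python3 - <<'E'
from h import *
p,im=load('w4')
def C(u,v,z): return ray(p,u,v,z)
O=np.array([568.4,-66.5]);ps=-.041;Rm=np.array([[np.cos(ps),-np.sin(ps)],[np.sin(ps),np.cos(ps)]])
loc=lambda P:(Rm.T@(P[:2]-O)).round(1)
for n,u,v,z in [('p1b',252,158,89),('p1f',254,215,89),('p3b',356,158,89),('p3f',354,215,89),('p2b',303,160,89),('p2f',303,219,89),('hub',103,190,128),('knobtop',66,238,169),('red',203,173,72),('ptr',220,188,72),('wheel',466,184,124)]:
    P=C(u,v,z);print(n,P.round(1),loc(P))
# brown bar top mask
hsv=cv2.cvtColor(im,cv2.COLOR_BGR2HSV)
m=((hsv[...,0]<14)&(hsv[...,1]>120)&(hsv[...,2]>120)).astype(np.uint8);m[:,:280]=0;m[:,330:]=0;m[230:]=0
ys,xs=np.nonzero(m);print(xs.min(),xs.max(),ys.min(),ys.max(),[C(*q,104).round(1).tolist() for q in [((xs.min()+xs.max())/2,(ys.min()+ys.max())/2),(xs.min(),ys.min()),(xs.max(),ys.max())]])
c=im[140:235,185:310];cv2.imwrite('pics/w4c.png',cv2.resize(c,None,fx=6,fy=6,interpolation=cv2.INTER_CUBIC))
E
```

```text
p1b [586.4   5.3  89. ] [15.1 72.5]
p1f [523.4   9.   89. ] [-48.1  73.6]
p3b [ 582.1 -104.9   89. ] [ 15.2 -37.8]
p3f [ 519.  -101.6   89. ] [-47.9 -37.1]
p2b [582.2 -48.6  89. ] [13.  18.4]
p2f [516.6 -45.   89. ] [-52.6  19.4]
hub [566.  144.5 128. ] [-11.  210.8]
knobtop [532.4 158.8 169. ] [-45.2 223.6]
red [569.7  65.5  72. ] [ -4.1 131.9]
ptr [551.8  48.4  72. ] [-21.3 114.1]
wheel [ 557.1 -208.9  124. ] [  -5.4 -142.8]
292 312 175 215 [[547.6, -46.6, 104.0], [569.2, -37.5, 104.0], [525.4, -55.9, 104.0]]
```

View pics/w4c.png

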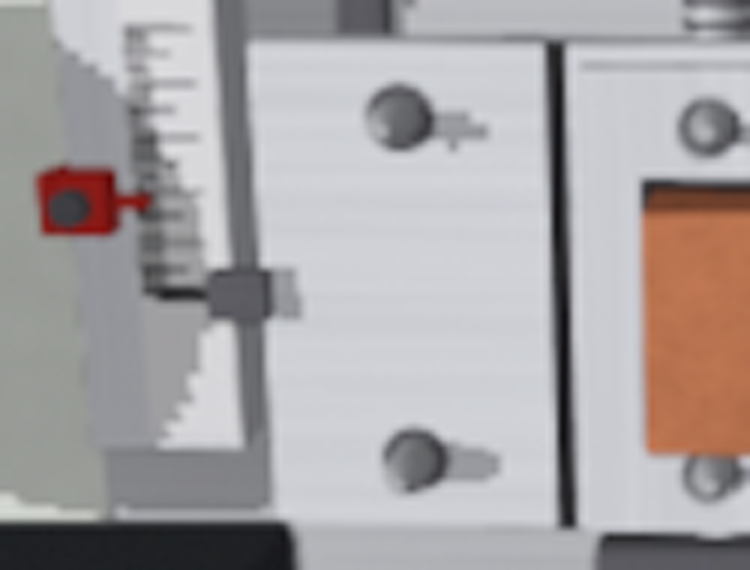

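```bash
python3 - <<'E'
from h import *
p,im=load('w4')
O=np.array([568.4,-66.5]);ps=-.041;Rm=np.array([[np.cos(ps),-np.sin(ps)],[np.sin(ps),np.cos(ps)]])
loc=lambda P:(Rm.T@(P[:2]-O)).round(1)
print(p['extrinsics'].round(3).tolist())
q=lambda x,y:(185+(x+.5)/6-.5,140+(y+.5)/6-.5)
for z in (72,80,89): print(z,[loc(ray(p,*k,z)).tolist() for k in (q(400,117),q(414,460),q(708,127),q(712,475))])
for z in (72,):print('slide',[loc(ray(p,*k,z)).tolist() for k in ((226.5,147),(227.5,226.5),(380,147),(380,226.5))])
print('red,ptr',[loc(ray(p,*k,72)).tolist() for k in (q(150,203),q(145,291))])
E
```

```text
[[-0.04, -0.966, -0.255, 632.129], [-0.999, 0.038, 0.011, -73.452], [-0.001, 0.255, -0.967, 456.729], [0.0, 0.0, 0.0, 1.0]]
72 [[11.6, 76.9], [-54.8, 77.7], [9.8, 20.0], [-57.7, 20.2]]
80 [[12.7, 75.3], [-52.3, 76.0], [11.0, 19.5], [-55.2, 19.7]]
89 [[13.9, 73.4], [-49.5, 74.1], [12.2, 18.9], [-52.3, 19.1]]
slide [[24.9, 103.5], [-67.3, 108.8], [25.1, -65.4], [-67.1, -69.3]]
red,ptr [[-4.6, 124.6], [-21.4, 126.9]]
```

shift_gripper(motion={"dx": [-17,-17,-17,-17,-17,-17],"dy": [-23,-23,-23,-23,-23,-23],"dz": [0,50,100,150,180,180],"spin": [0,0,0,0,0,0],"aperture": [0.5,0.5,0.5,0.5,0.5,0.5]})

```text
t: 6.5
position: [544.8, -47.8, 112.8]
tool_rot: [3.139, 0.011, -0.041]
ft_force: [0.7, -0.3, 0.4]
finger_gap: 0.503
grasp_force: 0.0
```

```bash
python3 - <<'E'
from h import *
print(bot.state()['position'],totool([548,-46.7,83]))
shot('wrist','w5')
E
```

```text
[544.82737937 -47.8255166  112.81386319] [ 3.4 -1.3 29.8]
```

View pics/w5.png

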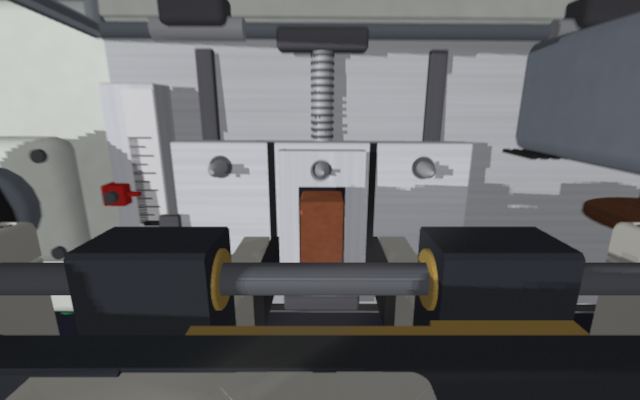

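The bar (u 300–343) is centred between the fingers (270 and 378). Descending and gripping.

shift_gripper(motion={"dx": [3,3,3,3,3,3,3,3],"dy": [-1,-1,-1,-1,-1,-1,-1,-1],"dz": [15,29,29,29,29,29,29,29],"spin": [0,0,0,0,0,0,0,0],"aperture": [0.5,0.5,0.5,0,0,0,0,0]})

```text
t: 7.35
position: [551.7, -46.1, 90.6]
tool_rot: [-3.142, -0.002, -0.039]
ft_force: [-0.8, -0.1, 6.3]
finger_gap: 0.246
grasp_force: 30.0
```

shift_gripper(motion={"dx": [0,0,0,0,0,0,0,0],"dy": [0,0,0,0,0,0,0,0],"dz": [-5,-12,-20,-30,-50,-80,-80,-80],"spin": [0,0,0,0,0,0,0,0],"aperture": [0,0,0,0,0,0,0,0]})

```text
t: 8.15
position: [551.3, -45.9, 170.7]
tool_rot: [-3.141, -0.002, -0.04]
ft_force: [1.0, -0.1, -2.3]
finger_gap: 0.242
grasp_force: 30.0
```

```bash
python3 - <<'E'
from h import *
s=bot.state();print(s['qpos'].round(2) if hasattr(s['qpos'],'round') else s['qpos'],s['position'])
print(totool([382,-186,170]))
E
```

```text
[ 0.27  0.2  -0.34 -0.   -1.03  1.26] [551.31022188 -45.89471514 170.65072131]
[-163.6  146.8    0.2]
```

shift_gripper(motion={"dx": [-45,-90,-130,-164,-164,-164,-164,-164,-164,-164,-164,-164],"dy": [15,50,90,130,147,147,147,147,147,147,147,147],"dz": [0,0,0,0,0,0,0,0,0,0,0,0],"spin": [0,0.14,0.28,0.42,0.56,0.7,0.84,0.98,1.12,1.26,1.4,1.46],"aperture": [0,0,0,0,0,0,0,0,0,0,0,0]})

```text
t: 9.35
position: [380.5, -186.3, 168.7]
tool_rot: [3.14, 0.001, -1.505]
ft_force: [-0.4, -0.7, -2.5]
finger_gap: 0.247
grasp_force: 30.0
```

```bash
python3 - <<'E'
from h import *
shot('top','t6',(300,200,460,290),5)
print(totool([382,-186,26]),bot.state()['tool_rot'])
E
```

```text
[-1.000e-01 -1.800e+00  1.427e+02] [ 3.13972140e+00  4.89513588e-04 -1.50663687e+00]
```

shift_gripper(motion={"dx": [0,0,0,0,0,0,0,0,0,0],"dy": [-1,-1,-1,-1,-1,-1,-1,-1,-1,-1],"dz": [40,80,110,130,138,143,146,148,148,148],"spin": [0,0,0,0,0,0,0,0,0,0],"aperture": [0,0,0,0,0,0,0,0,0,0]})

```text
t: 10.4
position: [383.0, -186.4, 22.6]
tool_rot: [-3.14, -0.0, -1.499]
ft_force: [-1.4, 1.2, 5.6]
finger_gap: 0.253
grasp_force: 3.0
```

shift_gripper(motion={"dx": [0,0,0,0,0,0,0,0,0,0],"dy": [0,0,0,0,0,0,0,0,0,0],"dz": [0,0,0,-10,-40,-90,-140,-190,-230,-230],"spin": [0,0,0,0,0,0,0,0,0,0],"aperture": [0.45,0.45,0.45,0.45,0.45,0.45,0.45,0.45,0.45,0.45]})

```text
t: 11.4
position: [385.0, -187.1, 258.3]
tool_rot: [-3.131, -0.003, -1.499]
ft_force: [0.2, -0.0, 0.4]
finger_gap: 0.451
grasp_force: 0.0
```

```bash
python3 - <<'E'
from h import *
p,im=shot('top','t7',(200,140,450,300),3.2)
s=bot.state();print(s['position'],s['qpos'])
E
```

```text
[ 383.69015687 -186.52471712  255.188019  ] [ 1.42735676e-02 -9.15090570e-02 -4.54832640e-01  5.16931052e-04
 -1.20061629e+00  5.67422247e-02]
```

View pics/t7.png

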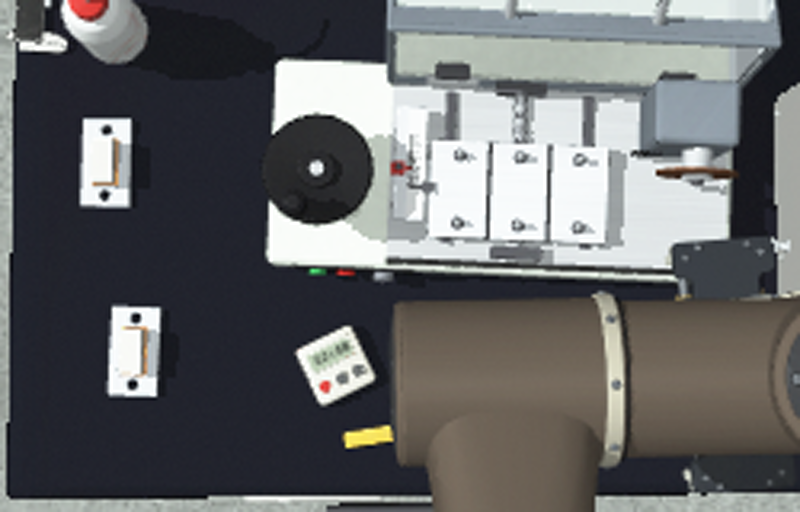

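Two carriers are still at crop (106,163) and (134,350), the slide is now empty, and there is no third carrier. Moving over specimen 2.

shift_gripper(motion={"dx": [-48,-96,-144,-192,-240,-288,-336,-384,-432,-480,-519,-519],"dy": [-15,-40,-55,-65,-65,-65,-60,-55,-50,-47,-47,-47],"dz": [0,0,0,0,0,0,0,0,0,0,0,0],"spin": [-0.14,-0.28,-0.42,-0.56,-0.7,-0.84,-0.98,-1.12,-1.26,-1.4,-1.47,-1.47],"aperture": [0.45,0.45,0.45,0.45,0.45,0.45,0.45,0.45,0.45,0.45,0.45,0.45]})

```text
t: 12.65
position: [391.5, 338.1, 250.1]
tool_rot: [3.14, 0.001, -0.024]
ft_force: [-0.1, -1.6, 0.2]
finger_gap: 0.448
grasp_force: 0.0
```

```bash
python3 - <<'E'
from h import *
p,im=shot('wrist','w8');print(bot.state()['position'],bot.state()['tool_rot'])
E
```

```text
[391.47510261 336.01762137 250.08882132] [ 3.13891133e+00  1.65794138e-03 -2.69703205e-02]
```

View pics/w8.png

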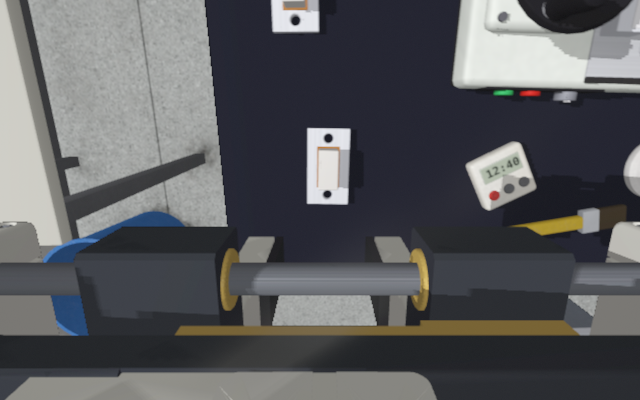

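The plate spans u 307–350 and v 128–204, with its holes at (328,138) and (327,195).

```bash
cat >> h.py <<'E'
def plate(p,im,u,v,z=8):
    g=cv2.cvtColor(im,cv2.COLOR_BGR2GRAY);_,m=cv2.threshold(g,150,255,0)
    cs,_=cv2.findContours(m,cv2.RETR_EXTERNAL,2);c=[k for k in cs if cv2.pointPolygonTest(cv2.convexHull(k),(float(u),float(v)),False)>0]
    c=max(c,key=cv2.contourArea).reshape(-1,2)
    W=np.float32([ray(p,a,b,z)[:2] for a,b in c]);r=cv2.minAreaRect(W);b=cv2.boxPoints(r)
    e=[b[1]-b[0],b[2]-b[1]];e=max(e,key=np.linalg.norm);e=e*np.sign(e[0])
    return np.round(r[0],1),np.round(r[1],1),round(float(np.arctan2(e[1],e[0])),3)
E
python3 - <<'E'
from h import *
p,im=load('w8');print(plate(p,im,328,166))
print([ray(p,*q,8).round(1).tolist() for q in((328,138),(327,195))])
g=cv2.cvtColor(im,cv2.COLOR_BGR2GRAY);print(totool([0,0,0]))
p,im=load('t7');print(plate(p,im,242,249),plate(p,im,233,190))
print([ray(p,200+x/3.2,140+y/3.2,85).round(1).tolist() for x,y in((460,156),(459,222),(518,157),(517,225),(580,160),(578,227))])
E
```

```text
(array([395.6, 333.4]), array([48.1, 88.9]), -0.037)
[[428.6, 332.3, 8.0], [362.0, 334.9, 8.0]]
[-381.9  345.8  251.7]
(array([578.6, 333.2]), array([1294.2,  579.9]), 0.0) (array([578.6, 333.2]), array([1294.2,  579.9]), 0.0)
[[578.3, 12.6, 85.0], [514.8, 14.0, 85.0], [577.1, -43.1, 85.0], [511.6, -41.4, 85.0], [574.0, -102.7, 85.0], [509.5, -99.8, 85.0]]
```

```bash
python3 - <<'E'
from h import *
print(totool([395.5,333.5,16]),bot.state()['tool_rot'])
E
```

```text
[  4.5   1.8 234.1] [ 3.13891133e+00  1.65794138e-03 -2.69703205e-02]
```

shift_gripper(motion={"dx": [4,4,4,4,4,4],"dy": [2,2,2,2,2,2],"dz": [50,100,150,180,180,180],"spin": [0.01,0.01,0.01,0.01,0.01,0.01],"aperture": [0.45,0.45,0.45,0.45,0.45,0.45]})

```text
t: 13.3
position: [396.7, 331.9, 72.0]
tool_rot: [3.14, 0.0, -0.04]
ft_force: [-0.0, 1.6, 0.5]
finger_gap: 0.45
grasp_force: 0.0
```

```bash
python3 - <<'E'
from h import *
print(totool([395.5,333.5,15]),bot.state()['tool_rot'])
E
```

```text
[-1.2 -1.7 57. ] [ 3.14021771e+00  2.13504333e-04 -4.03623803e-02]
```

shift_gripper(motion={"dx": [-1,-1,-1,-1,-1,-1,-1,-1,-1],"dy": [-1,-1,-1,-1,-1,-1,-1,-1,-1],"dz": [30,50,57,57,57,57,57,57,57],"spin": [0,0,0,0,0,0,0,0,0],"aperture": [0.45,0.45,0.45,0.45,0,0,0,0,0]})

```text
t: 14.2
position: [395.8, 334.2, 15.7]
tool_rot: [-3.14, -0.001, -0.039]
ft_force: [-1.2, -1.6, 6.9]
finger_gap: 0.249
grasp_force: 30.0
```

shift_gripper(motion={"dx": [0,0,0,0,0,0,0],"dy": [0,0,0,0,0,0,0],"dz": [-5,-30,-80,-130,-180,-190,-190],"spin": [0,0,0,0,0,0,0],"aperture": [0,0,0,0,0,0,0]})

```text
t: 14.9
position: [395.8, 334.4, 206.8]
tool_rot: [-3.137, -0.002, -0.04]
ft_force: [-0.8, -0.2, -2.5]
finger_gap: 0.248
grasp_force: 30.0
```

```bash
python3 - <<'E'
from h import *
O=np.array([568.4,-66.5]);
print(totool([546,40,205]),bot.state()['qpos'])
E
```

```text
[161.8 288.2   0.9] [ 1.08056989e+00  1.11873263e-01 -3.62443662e-01 -1.07066022e-04
 -1.09172490e+00  4.50413373e-01]
```

shift_gripper(motion={"dx": [20,40,60,80,100,115,115,115,115],"dy": [45,90,135,180,220,255,270,270,270],"dz": [0,0,0,0,0,0,0,0,0],"spin": [0,0,0,0,0,0,0,0,0],"aperture": [0,0,0,0,0,0,0,0,0]})

```text
t: 15.8
position: [498.7, 59.0, 203.1]
tool_rot: [3.141, 0.002, -0.041]
ft_force: [-0.1, 0.8, -1.9]
finger_gap: 0.244
grasp_force: 30.0
```

```bash
python3 - <<'E'
from h import *
p,im=shot('wrist','w9');print(bot.state()['position'],bot.state()['tool_rot'])
E
```

```text
[498.91320858  59.56072102 203.50205066] [ 3.14103585e+00  1.67262921e-03 -3.97618169e-02]
```

View pics/w9.png

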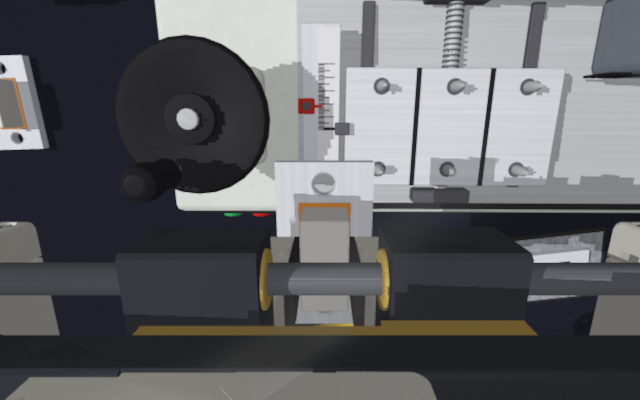

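The held plate shows its hole at (323,184). Empty pins are at about (382,86)/(378,169), (456,87)/(448,170) and (530,87)/(517,170), with dividing grooves at u≈418 and 490. The knob top is at (138,184), the rider at (307,105) and the pointer at (340,129).

```bash
python3 - <<'E'
from h import *
O=np.array([568.4,-66.5]);ps=-.041;Rm=np.array([[np.cos(ps),-np.sin(ps)],[np.sin(ps),np.cos(ps)]])
loc=lambda P:(Rm.T@(P[:2]-O)).round(1).tolist()
p,im=load('w9');g=cv2.cvtColor(im,cv2.COLOR_BGR2GRAY)
for v in (100,130,150):
    r=g[v].astype(int);print(v,'groove', [(a,loc(ray(p,a,v,72))) for a in (400+np.argmin(r[400:440]),470+np.argmin(r[470:510]))], 'edges u',[int(345+k) for k in np.nonzero(abs(np.diff(r[330:360]))>25)[0]-15],[int(540+k) for k in np.nonzero(abs(np.diff(r[540:580]))>15)[0]])
c=g[:,400].astype(int);print('col400',c[60:75].tolist(),c[178:212].tolist())
for n,(a,b,w) in {'1b':(382,86,14),'1f':(378,169,12),'2b':(456,86,14),'2f':(448,170,14),'3b':(530,87,18),'3f':(517,170,16)}.items():
    q=g[b-12:b+12,a-w:a+w];m=(q<150).astype(np.uint8);nn,l,st,ce=cv2.connectedComponentsWithStats(m)
    i=1+np.argmax(st[1:,4]);x,y=ce[i];print(n,(st[i]+[a-w,b-12,0,0,0]).tolist(),(ce[i]+[a-w,b-12]).round(1),[loc(ray(p,x+a-w,y+b-12,z)) for z in(72,80,89)])
s=np.array([498.9,59.5,203.5]);print('hole rel tcp',(Rm.T@(ray(p,323,184,195.8)-s)[:2]).round(1))
o=cv2.resize(im[60:200,290:560],None,fx=2.9,fy=2.9,interpolation=cv2.INTER_CUBIC);cv2.imwrite('pics/w9c.png',o)
print(g[80:95,520:548].tolist())
E
```

```text
100 groove [(np.int64(418), [0.8, 47.4]), (np.int64(490), [0.8, -10.1])] edges u [338, 339, 344, 345] [558, 559, 560, 565, 566]
130 groove [(np.int64(416), [-22.7, 47.4]), (np.int64(485), [-22.7, -8.9])] edges u [334, 348, 349, 353] [553, 554, 561, 562]
150 groove [(np.int64(413), [-38.9, 48.8]), (np.int64(483), [-38.9, -9.2])] edges u [337, 338, 343, 344] [550, 551, 558, 559]
col400 [194, 194, 194, 194, 193, 191, 191, 191, 202, 213, 215, 216, 214, 212, 212] [210, 211, 212, 212, 214, 211, 191, 176, 182, 184, 185, 183, 182, 184, 186, 185, 183, 180, 180, 182, 183, 182, 183, 185, 152, 72, 55, 56, 56, 57, 101, 162, 182, 145]
1b [374, 78, 17, 16, 165] [381.6  86.1] [[11.4, 76.9], [10.9, 78.1], [10.3, 79.5]]
1f [374, 162, 13, 14, 96] [380.3 167.9] [[-53.8, 75.3], [-52.5, 76.6], [-51.0, 78.0]]
2b [447, 78, 19, 17, 160] [454.7  86.7] [[10.9, 19.0], [10.4, 21.9], [9.9, 25.1]]
2f [439, 161, 18, 17, 223] [446.9 169. ] [[-54.8, 19.2], [-53.4, 22.1], [-51.9, 25.3]]
3b [520, 79, 22, 16, 162] [528.   87.5] [[10.3, -39.0], [9.9, -34.5], [9.4, -29.5]]
3f [509, 162, 20, 16, 134] [516.1 169.1] [[-54.9,
[... 1446 characters left out ...]
154, 154, 154], [150, 91, 92, 100, 118, 129, 131, 132, 133, 134, 135, 134, 134, 133, 129, 121, 114, 113, 125, 142, 150, 153, 153, 153, 152, 152, 152, 152], [176, 114, 93, 94, 101, 110, 114, 114, 114, 111, 111, 109, 109, 109, 119, 132, 136, 139, 146, 153, 154, 154, 154, 153, 153, 153, 153, 153], [199, 155, 90, 95, 96, 97, 99, 99, 96, 92, 91, 89, 99, 142, 177, 188, 176, 156, 156, 156, 156, 156, 171, 180, 175, 175, 171, 166], [210, 188, 132, 97, 95, 96, 96, 96, 95, 94, 94, 114, 156, 192, 208, 211, 191, 157, 157, 157, 157, 157, 186, 205, 202, 202, 199, 197], [211, 205, 187, 155, 119, 100, 95, 96, 102, 119, 146, 175, 197, 208, 210, 208, 187, 156, 156, 156, 156, 156, 188, 210, 210, 210, 210, 210]]
```

shift_gripper(motion={"dx": [25,44,44,44,44,44,44],"dy": [52,104,104,104,104,104,104],"dz": [0,0,0,40,80,80,80],"spin": [0,0.005,0.005,0.005,0.005,0.005,0.005],"aperture": [0,0,0,0,0,0,0]})

```text
t: 16.55
position: [539.4, -45.7, 124.8]
tool_rot: [3.141, 0.001, -0.043]
ft_force: [-0.4, 0.1, -0.5]
finger_gap: 0.25
grasp_force: 30.0
```

```bash
python3 - <<'E'
from h import *
p,im=shot('wrist','w10')
print(totool([547.4,-46.5,88]),bot.state()['tool_rot'],bot.state()['ft_force'])
E
```

```text
[ 6.8  0.7 38.1] [ 3.14127016e+00 -1.48268015e-03 -4.28417891e-02] [ 0.99024984 -0.05484317 -1.88318307]
```

shift_gripper(motion={"dx": [7,7,7,7,7],"dy": [1,1,1,1,1],"dz": [0,10,14,14,14],"spin": [0,0,0,0,0],"aperture": [0,0,0,0,0]})

```text
t: 17.1
position: [546.2, -47.9, 110.5]
tool_rot: [3.141, 0.0, -0.045]
ft_force: [-0.4, 0.4, -1.8]
finger_gap: 0.245
grasp_force: 30.0
```

```bash
python3 - <<'E'
from h import *
bot.read_camera('wrist')
s=bot.state();print(totool([547.4,-46.5,88]),s['ft_force'].round(1) if hasattr(s['ft_force'],'round') else s['ft_force'])
E
```

```text
[ 1.  -1.4 22.7] [-0.6  0.1 -1.7]
```

shift_gripper(motion={"dx": [0.5,0.5,0.5,0.5,0.5,0.5],"dy": [-0.7,-0.7,-0.7,-0.7,-0.7,-0.7],"dz": [6,9,12,14,16,18],"spin": [0,0,0,0,0,0],"aperture": [0,0,0,0,0,0]})

```text
t: 17.75
position: [547.0, -47.1, 92.4]
tool_rot: [3.142, -0.0, -0.045]
ft_force: [1.1, 0.3, -1.6]
finger_gap: 0.246
grasp_force: 30.0
```

shift_gripper(motion={"dx": [0,0,0,0],"dy": [0,0,0,0],"dz": [2,4,5.5,5.5],"spin": [0,0,0,0],"aperture": [0,0,0,0]})

```text
t: 18.15
position: [546.9, -47.1, 87.7]
tool_rot: [3.141, -0.0, -0.044]
ft_force: [-2.7, -0.4, 4.8]
finger_gap: 0.251
grasp_force: 30.0
```

shift_gripper(motion={"dx": [0,0,0,0,0,0,0,0],"dy": [0,0,0,0,0,0,0,0],"dz": [0,0,0,-10,-50,-100,-150,-150],"spin": [0,0,0,0,0,0,0,0],"aperture": [0.42,0.42,0.42,0.42,0.42,0.42,0.42,0.42]})

```text
t: 18.95
position: [550.7, -47.1, 245.7]
tool_rot: [-3.14, -0.013, -0.044]
ft_force: [0.1, -0.2, -0.8]
finger_gap: 0.423
grasp_force: 0.0
```

```bash
python3 - <<'E'
from h import *
p={k:np.array(v) for k,v in bot.camera_params('scene').items()if k in('K','extrinsics')}
pt,_=load('t7')
print('base',ray(p,321,163,0).round(),'cap scene z180',ray(p,321,125,180).round(),ray(p,290,170,8).round())
print('cap top',[ray(pt,200+88/3.2,140+6/3.2,z).round() for z in(120,180)],'low',ray(pt,200+125/3.2,140+58/3.2,0).round())
print(totool([583,300,240]))
E
```

```text
base [708. 343.   0.] cap scene z180 [684. 312. 180.] [584. 361.   8.]
cap top [array([718., 364., 120.]), array([705., 352., 180.])] low [691. 350.   0.]
[  17.  -348.2    6.5]
```

shift_gripper(motion={"dx": [1,2,4,6,8,10,12,14,14,14,14,14],"dy": [-40,-80,-120,-160,-200,-240,-280,-320,-360,-400,-415,-415],"dz": [0,0,0,0,0,0,0,0,0,0,0,0],"spin": [0.15,0.3,0.45,0.6,0.75,0.9,1.05,1.2,1.35,1.5,1.65,1.8],"aperture": [0.42,0.42,0.42,0.42,0.42,0.42,0.42,0.42,0.42,0.42,0.42,0.42]})

```text
t: 20.15
position: [579.2, 369.4, 236.8]
tool_rot: [3.141, -0.0, -1.847]
ft_force: [-0.1, -0.1, 0.7]
finger_gap: 0.421
grasp_force: 0.0
```

shift_gripper(motion={"dx": [0,0,0,0,0,0,0,0,0,0,0],"dy": [0,0,0,0,0,0,0,0,0,0,0],"dz": [0,0,0,0,0,0,0,0,0,0,0],"spin": [0.15,0.3,0.45,0.6,0.75,0.9,1.05,1.2,1.33,1.33,1.33],"aperture": [0.42,0.42,0.42,0.42,0.42,0.42,0.42,0.42,0.42,0.42,0.42]})

```text
t: 21.25
position: [579.5, 366.8, 237.5]
tool_rot: [3.141, 0.0, 3.114]
ft_force: [0.2, -0.5, -0.1]
finger_gap: 0.423
grasp_force: 0.0
```

```bash
python3 - <<'E'
from h import *
p,im=shot('wrist','w11');s=bot.state();print(s['position'],s['tool_rot'],s['qpos'][5])
u,v=proj(p,[583,367,8]);print(u,v,plate(p,im,u,v))
pt,it=shot('top','t11');u,v=proj(pt,[583,367,8])
g=cv2.cvtColor(it,cv2.COLOR_BGR2GRAY);print(u,v,g[185:195,228:245].mean())
E
```

```text
[579.51110402 366.84349607 237.37762629] [3.14144324e+00 1.73853740e-04 3.11399309e+00] -2.446204710591468
324.1046262486118 176.6566204554011 (array([585. , 364.4]), array([48. , 88.8]), -0.014)
232.94279552688369 190.6785907372018 77.73529411764706
```

```bash
python3 - <<'E'
from h import *
print(totool([585,364.4,15]))
E
```

```text
[ -5.6  -2.3 222.3]
```

shift_gripper(motion={"dx": [-5.5,-5.5,-5.5,-5.5,-5.5,-5.5],"dy": [-2.3,-2.3,-2.3,-2.3,-2.3,-2.3],"dz": [50,100,150,180,180,180],"spin": [-0.014,-0.014,-0.014,-0.014,-0.014,-0.014],"aperture": [0.42,0.42,0.42,0.42,0.42,0.42]})

```text
t: 21.95
position: [585.4, 364.6, 57.7]
tool_rot: [-3.141, 0.0, 3.126]
ft_force: [0.9, 0.4, 0.9]
finger_gap: 0.42
grasp_force: 0.0
```

```bash
python3 - <<'E'
from h import *
p,im=shot('wrist','w12');print(totool([585,364.4,15]),bot.state()['tool_rot'])
E
```

```text
[ 1.1 -1.  44.1] [3.14024291e+00 2.15873863e-03 3.12588177e+00]
```

shift_gripper(motion={"dx": [0.5,0.5,0.5,0.5,0.5,0.5,0.5,0.5,0.5],"dy": [-0.5,-0.5,-0.5,-0.5,-0.5,-0.5,-0.5,-0.5,-0.5],"dz": [25,38,42,42,42,42,42,42,42],"spin": [0,0,0,0,0,0,0,0,0],"aperture": [0.42,0.42,0.42,0.42,0,0,0,0,0]})

```text
t: 22.9
position: [584.8, 364.4, 16.0]
tool_rot: [3.141, 0.001, 3.125]
ft_force: [-0.7, -0.3, 5.6]
finger_gap: 0.244
grasp_force: 30.0
```

shift_gripper(motion={"dx": [0,0,0,0,0,0,0,0],"dy": [0,0,0,0,0,0,0,0],"dz": [-5,-30,-80,-130,-180,-195,-195,-195],"spin": [0,0,0,0,0,0,0,0],"aperture": [0,0,0,0,0,0,0,0]})

```text
t: 23.7
position: [583.5, 363.4, 208.6]
tool_rot: [-3.141, -0.002, 3.124]
ft_force: [-0.5, 0.4, -3.2]
finger_gap: 0.246
grasp_force: 30.0
```

```bash
python3 - <<'E'
from h import *
print(totool([555,130,207]),bot.state()['tool_rot'])
E
```

```text
[  24.3 -233.9    1.8] [-3.14085617e+00 -2.03315068e-03  3.12396325e+00]
```

shift_gripper(motion={"dx": [3,6,10,14,18,22,25,27,27,27,27,27],"dy": [-45,-90,-135,-180,-225,-270,-315,-345,-352,-352,-352,-352],"dz": [0,0,0,0,0,0,0,0,0,40,84,84],"spin": [0.027,0.027,0.027,0.027,0.027,0.027,0.027,0.027,0.027,0.027,0.027,0.027],"aperture": [0,0,0,0,0,0,0,0,0,0,0,0]})

```text
t: 24.9
position: [546.0, 11.2, 119.0]
tool_rot: [-3.138, -0.013, 3.096]
ft_force: [-1.4, -0.4, -2.9]
finger_gap: 0.249
grasp_force: 30.0
```

```bash
python3 - <<'E'
from h import *
p,im=shot('wrist','w13');s=bot.state();print(s['position'],s['tool_rot'],s['ft_force'],totool([549.9,11.4,88]))
bot.read_camera('top');print(totool([549.9,11.4,88]))
E
```

```text
[548.37030089  11.62894124 122.49232726] [-3.13822803 -0.00858014  3.09721172] [ 0.81058896  1.22050381 -2.44779265] [-1.8 -0.  34.5]
[ 0.5 -0.7 37.1]
```

shift_gripper(motion={"dx": [0,0,0,0],"dy": [0,0,0,0],"dz": [10,10,10,10],"spin": [0,0,0,0],"aperture": [0,0,0,0]})

```text
t: 25.4
position: [551.8, 12.7, 117.0]
tool_rot: [3.141, 0.001, 3.098]
ft_force: [0.1, -0.3, -1.2]
finger_gap: 0.247
grasp_force: 30.0
```

```bash
python3 - <<'E'
from h import *
for i in range(3):
    print(totool([549.9,11.4,88]));bot.read_camera('top')
E
```

```text
[ 1.9 -1.4 29. ]
[ 1.8 -1.3 28.9]
[ 1.7 -1.3 28.7]
```

shift_gripper(motion={"dx": [2,2,2,2,2,2,2,2],"dy": [-1.5,-1.5,-1.5,-1.5,-1.5,-1.5,-1.5,-1.5],"dz": [0,8,12,15,18,21,24,24],"spin": [0,0,0,0,0,0,0,0],"aperture": [0,0,0,0,0,0,0,0]})

```text
t: 26.35
position: [549.0, 11.0, 91.6]
tool_rot: [-3.141, -0.001, 3.097]
ft_force: [-1.0, -0.3, -1.2]
finger_gap: 0.25
grasp_force: 30.0
```

shift_gripper(motion={"dx": [0,0,0,0],"dy": [0,0,0,0],"dz": [2,4,5,5],"spin": [0,0,0,0],"aperture": [0,0,0,0]})

```text
t: 26.75
position: [549.4, 11.1, 87.9]
tool_rot: [-3.142, 0.001, 3.098]
ft_force: [-3.0, 0.3, 6.3]
finger_gap: 0.249
grasp_force: 30.0
```

shift_gripper(motion={"dx": [0,0,0,0,0,0,0,0,0],"dy": [0,0,0,0,0,0,0,0,0],"dz": [0,0,0,-10,-50,-100,-150,-160,-160],"spin": [0,0,0,0,0,0,0,0,0],"aperture": [0.42,0.42,0.42,0.42,0.42,0.42,0.42,0.42,0.42]})

```text
t: 27.65
position: [550.5, 11.3, 250.5]
tool_rot: [3.14, 0.006, 3.098]
ft_force: [-0.2, -0.3, -0.2]
finger_gap: 0.419
grasp_force: 0.0
```

```bash
python3 - <<'E'
from h import *
p,im=shot('wrist','w14');s=bot.state();print(s['position'],s['tool_rot'],s['qpos'])
E
```

```text
[549.51299887  11.16506786 248.25619318] [3.14037810e+00 2.25371908e-03 3.09730147e+00] [ 3.76643305e-01  1.37106869e-01 -2.34692428e-01 -2.01597474e-04
 -1.19644377e+00 -1.99165597e+00]
```

```bash
python3 - <<'E'
from h import *
p,im=load('w9')
H=np.array([562.2,148.9])
for q,z in (((138,184),169),((138,184),160),((187,118),128),((187,118),122)):
    P=ray(p,*q,z);print(q,z,P.round(1),(P[:2]-H).round(1),np.hypot(*(P[:2]-H)).round(1))
# wheel outline circle (rim z 122)
g=cv2.cvtColor(im,cv2.COLOR_BGR2GRAY);m=(g<70).astype(np.uint8);m[:, :90]=0;m[:,290:]=0;m[215:]=0
print(g[175:195:2,116:166:4].tolist())
for c in ((187,40,122),(120,115,122),(269,115,122)):print(c,ray(p,*c[:2],c[2]).round(1))
print(totool([525,165,250]))
o=np.zeros((520,800,3),np.uint8)
a=cv2.resize(im[90:220,100:300],(800,520),interpolation=cv2.INTER_CUBIC);cv2.imwrite('pics/knob.png',a)
E
```

```text
(138, 184) 169 [530.7 162.7 169. ] [-31.5  13.8] 34.3
(138, 184) 160 [529.  167.7 160. ] [-33.2  18.8] 38.1
(187, 118) 128 [565.3 145.6 128. ] [ 3.1 -3.3] 4.5
(187, 118) 122 [565.3 147.9 122. ] [ 3.1 -1. ] 3.2
[[34, 35, 36, 40, 45, 39, 32, 32, 31, 21, 18, 17, 16], [34, 37, 37, 55, 47, 46, 36, 32, 30, 24, 20, 19, 18], [32, 37, 43, 48, 46, 44, 43, 32, 31, 26, 18, 18, 19], [34, 37, 52, 47, 45, 44, 43, 33, 29, 29, 18, 17, 17], [33, 37, 51, 46, 45, 44, 42, 35, 29, 27, 20, 16, 19], [34, 36, 48, 45, 44, 43, 43, 35, 27, 25, 20, 20, 19], [33, 38, 43, 45, 44, 42, 41, 36, 28, 26, 21, 19, 18], [35, 36, 37, 44, 43, 42, 41, 35, 27, 26, 20, 19, 18], [32, 34, 36, 43, 42, 41, 41, 33, 27, 26, 20, 18, 22], [35, 33, 35, 37, 42, 41, 39, 29, 28, 26, 20, 18, 32]]
(187, 40, 122) [613.1 141.  122. ]
(120, 115, 122) [569.1 192.3 122. ]
(269, 115, 122) [564.9  92.9 122. ]
[ 31.3 152.6  -1.6]
```

shift_gripper(motion={"dx": [0,0,0,0,0,0,0],"dy": [45,90,125,139,139,139,139],"dz": [-20,-20,-20,-20,-20,-20,-20],"spin": [0,0,0,0,0,0,0],"aperture": [0.5,0.5,0.5,0.5,0.5,0.5,0.5]})

```text
t: 28.4
position: [555.2, 148.8, 266.5]
tool_rot: [-3.141, -0.001, 3.097]
ft_force: [-0.5, -1.1, 0.4]
finger_gap: 0.503
grasp_force: 0.0
```

```bash
python3 - <<'E'
from h import *
p,im=shot('wrist','w15');s=bot.state();print(s['position'],s['tool_rot'])
print([proj(p,q).round(0) for q in ([562,149,122],[530,166,169],[570,65,72],[550,50,72])])
b=im[20:230,180:460];b=np.clip(b.astype(float)*1.6,0,255).astype(np.uint8);cv2.imwrite('pics/w15c.png',cv2.resize(b,None,fx=2.8,fy=2.8,interpolation=cv2.INTER_CUBIC))
E
```

```text
[555.26603267 148.7828604  266.74854973] [-3.14114500e+00 -5.58164757e-04  3.09631463e+00]
[array([325., 198.]), array([346., 170.]), array([245., 197.]), array([228., 179.])]
```

View pics/w15c.png

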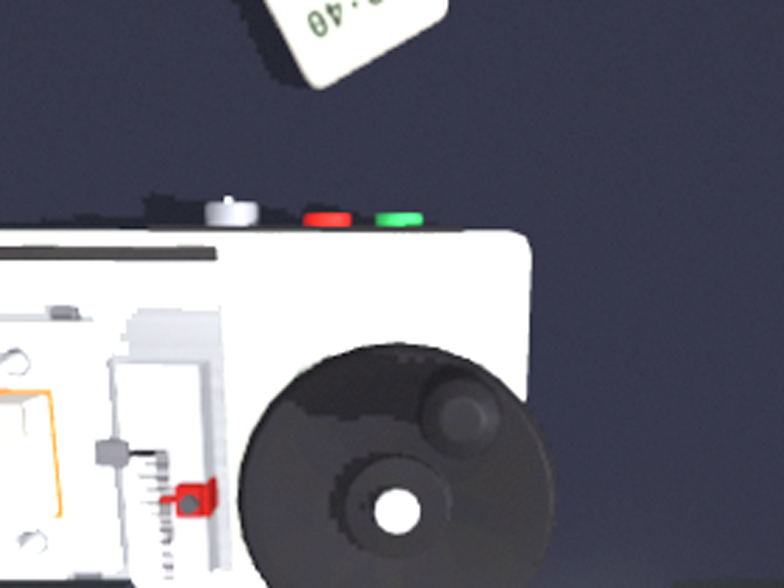

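The knob's top is at (345.4,168) and the wheel hub at (322,202.5). The pointer line is at (232,181.8) and the red line at (240,198.2). Both sit where predicted.

```bash
python3 - <<'E'
from h import *
p,im=load('w15')
K=ray(p,345.4,167.9,169);print('knob',K.round(1));H=np.array([562.2,148.9]);d=K[:2]-H;print(d,np.hypot(*d),np.degrees(np.arctan2(d[1],d[0])))
for z in(115,122,128,135):print('hub',z,ray(p,321.8,202.5,z).round(1))
for z in (60,66,72):
    a=ray(p,234,181.8,z);b=ray(p,238.5,198.2,z);d=b[:2]-a[:2];print(z,a.round(1),b.round(1),(d@[np.cos(.043),-np.sin(.043)]).round(2))
# finer columns
hsv=cv2.cvtColor(im,cv2.COLOR_BGR2HSV)
red=((hsv[...,1]>130)&((hsv[...,0]<10)|(hsv[...,0]>170))).astype(int)
print(red[190:208,234:262].tolist())
g=cv2.cvtColor(im,cv2.COLOR_BGR2GRAY);print(g[174:192,224:244].tolist())
print(totool([K[0],K[1],250]))
E
```

```text
knob [528.1 165.8 169. ]
[-34.06388163  16.92796227] 38.038190526199735 153.57503392161775
hub 115 [568.  146.1 115. ]
hub 122 [566.2 146.2 122. ]
hub 128 [564.6 146.3 128. ]
hub 135 [562.8 146.5 135. ]
60 [555.3  52.4  60. ] [573.5  55.3  60. ] 18.08
66 [554.2  54.1  66. ] [572.1  56.9  66. ] 17.78
72 [553.1  55.7  72. ] [570.7  58.5  72. ] 17.48
[[0, 0, 0, 0, 0, 0, 0, 0, 0, 0, 0, 0, 0, 0, 0, 0, 0, 0, 0, 0, 0, 0, 0, 0, 0, 0, 0, 0], [0, 0, 0, 0, 0, 0, 0, 0, 0, 0, 0, 0, 0, 0, 0, 0, 0, 0, 0, 0, 0, 1, 1, 0, 0, 0, 0, 0], [0, 0, 0, 0, 0, 0, 0, 0, 0, 0, 0, 0, 0, 0, 0, 0, 0, 0, 0, 0, 1, 1, 1, 0, 0, 0, 0, 0], [0, 0, 0, 0, 0, 0, 0, 0, 0, 0, 1, 1, 1, 1, 1, 1, 1, 1, 1, 1, 1, 1, 1, 0, 0, 0, 0, 0], [0, 0, 0, 0, 0, 0, 0, 0, 0, 1, 1, 1, 1, 1, 1, 1, 1, 1, 1, 1, 1, 1, 1, 0, 0, 0, 0, 0], [0, 0, 0, 0, 0, 0, 0, 0, 0, 1, 1, 1, 1, 1, 1, 1, 1, 1, 1, 1, 1, 1, 1, 0, 0, 0, 0, 0], [0, 0, 0, 0, 0, 0, 0, 0, 0, 1, 1, 1, 1, 1, 1, 1, 1, 1, 1, 1, 1, 1, 1, 0, 0, 0, 0, 0], [0, 0, 0, 0, 1, 1, 1, 1, 1, 1, 1, 1, 0, 0, 0, 0, 1, 1, 1, 1, 1, 1, 1, 0, 0, 0, 0, 0], [0, 0, 0, 1, 1, 1, 1, 1, 1, 1, 1, 0, 0, 0, 0, 0, 1, 1, 1, 1, 
[... 1907 characters left out ...]
 210, 207, 172, 173, 155, 127, 128, 127, 113, 91, 91, 92, 92, 131, 161, 164, 165], [120, 143, 189, 222, 207, 172, 173, 163, 149, 149, 149, 128, 94, 93, 93, 93, 136, 164, 164, 165], [175, 205, 217, 227, 207, 173, 172, 172, 172, 172, 172, 150, 109, 109, 109, 109, 144, 166, 165, 165], [196, 226, 227, 227, 207, 173, 172, 172, 172, 172, 172, 155, 129, 129, 128, 128, 148, 164, 164, 164], [193, 224, 227, 221, 190, 147, 147, 147, 147, 147, 147, 139, 127, 127, 128, 127, 145, 162, 164, 165], [196, 226, 227, 214, 184, 152, 128, 129, 128, 128, 129, 113, 92, 92, 91, 91, 133, 162, 165, 164], [189, 222, 227, 221, 214, 194, 160, 160, 160, 159, 160, 143, 107, 93, 92, 93, 137, 165, 164, 164]]
[27.9 15.8 16.8]
```

shift_gripper(motion={"dx": [28,28,28,28,28],"dy": [16,16,16,16,16],"dz": [0,40,80,80,80],"spin": [0,0,0,0,0],"aperture": [0.5,0.5,0.5,0.5,0.5]})

```text
t: 28.95
position: [528.5, 166.3, 187.8]
tool_rot: [-3.14, -0.0, 3.097]
ft_force: [0.1, -0.2, 1.3]
finger_gap: 0.499
grasp_force: 0.0
```

```bash
python3 - <<'E'
from h import *
print(totool([528.2,166,134]))
E
```

```text
[ 0.3 -0.2 53.8]
```

shift_gripper(motion={"dx": [0,0,0,0,0,0,0,0],"dy": [0,0,0,0,0,0,0,0],"dz": [25,45,53,53,53,53,53,53],"spin": [0,0,0,0,0,0,0,0],"aperture": [0.5,0.5,0.5,0.5,0,0,0,0]})

```text
t: 29.75
position: [528.7, 167.1, 135.1]
tool_rot: [3.141, 0.001, 3.098]
ft_force: [-0.5, -0.8, 4.4]
finger_gap: 0.251
grasp_force: 30.0
```

```bash
python3 - <<'E'
from h import *
s=bot.state();print(s['position'],s['ft_force'])
import numpy as np
# offsets in tool axes for circle from 151.8 deg clockwise, 20 deg steps
c=np.array([563.5,147.2]);P0=s['position'][:2];a0=np.degrees(np.arctan2(*(P0-c)[::-1]));print(a0,np.hypot(*(P0-c)))
y=s['tool_rot'][2];tx=np.array([np.cos(y),np.sin(y)]);ty=np.array([np.sin(y),-np.cos(y)])
for k in range(1,19):
    a=np.radians(151.5-20*k);d=40*np.array([np.cos(a)-np.cos(np.radians(151.5)),np.sin(a)-np.sin(np.radians(151.5))]);print(k,(d@tx).round(1),(d@ty).round(1))
E
```

```text
[528.68678007 167.1017258  135.06839088] [-0.51832875 -0.82432307  4.41326718]
150.2446270015636 40.10036124282577
1 -8.2 11.2
2 -19.7 19.0
3 -33.2 22.4
4 -47.0 20.9
5 -59.5 14.8
6 -69.1 4.8
7 -74.8 -7.8
8 -75.7 -21.7
9 -71.9 -35.1
10 -63.7 -46.3
11 -52.2 -54.1
12 -38.8 -57.4
13 -24.9 -56.0
14 -12.5 -49.9
15 -2.8 -39.9
16 2.9 -27.2
17 3.8 -13.4
18 0.0 -0.0
```

shift_gripper(motion={"dx": [-8,-20,-33,-47,-59.5,-69],"dy": [11,19,22.4,21,15,5],"dz": [0,0,0,0,0,0],"spin": [0,0,0,0,0,0],"aperture": [0,0,0,0,0,0]})

```text
t: 30.35
position: [596.7, 167.9, 134.9]
tool_rot: [-3.14, -0.002, 3.098]
ft_force: [-10.5, -3.2, 12.7]
finger_gap: 0.253
grasp_force: 30.0
```

shift_gripper(motion={"dx": [-5.7,-6.6,-2.8,5.4,17,30,44,56.6,66.3,72,73,69],"dy": [-12.6,-26.5,-40,-51,-59,-62,-61,-54.7,-44.7,-32,-18,-4.8],"dz": [0,0,0,0,0,0,0,0,0,0,0,0],"spin": [0,0,0,0,0,0,0,0,0,0,0,0],"aperture": [0,0,0,0,0,0,0,0,0,0,0,0]})

```text
t: 31.55
position: [528.3, 167.4, 135.1]
tool_rot: [-3.141, 0.001, 3.098]
ft_force: [6.5, -7.9, 3.4]
finger_gap: 0.253
grasp_force: 30.0
```

shift_gripper(motion={"dx": [-8,-20,-33,-47,-59.5,-69,-74.8,-75.7,-72,-63.7,-52,-52],"dy": [11,19,22.4,21,15,5,-7.8,-21.7,-35,-46,-54,-54],"dz": [0,0,0,0,0,0,0,0,0,0,0,0],"spin": [0,0,0,0,0,0,0,0,0,0,0,0],"aperture": [0,0,0,0,0,0,0,0,0,0,0,0]})

```text
t: 32.75
position: [578.0, 109.4, 135.1]
tool_rot: [-3.14, 0.002, 3.097]
ft_force: [1.5, -9.1, 5.9]
finger_gap: 0.252
grasp_force: 30.0
```

```bash
python3 - <<'E'
from h import *
p,im=shot('wrist','w16');s=bot.state();print(s['position'])
for z in (66,72):print([proj(p,q+[z]).round(0).tolist() for q in ([570,58],[566,56],[560,50])])
hsv=cv2.cvtColor(im,cv2.COLOR_BGR2HSV)
red=((hsv[...,1]>130)&((hsv[...,0]<6)|(hsv[...,0]>172))&(hsv[...,2]>60)).astype(np.uint8)
n,l,st,ce=cv2.connectedComponentsWithStats(red)
for i in range(1,n):
    if st[i,4]>15:print(st[i],ce[i].round(1))
E
```

```text
[578.17925478 109.4320522  135.05750177]
[[248.0, 207.0], [245.0, 201.0], [235.0, 193.0]]
[[246.0, 209.0], [243.0, 203.0], [232.0, 195.0]]
[323  49  27   8 180] [336.3  52.8]
[245 197  31  24 361] [263.9 208.5]
```

```bash
python3 - <<'E'
from h import *
p,im=load('w16');g=cv2.cvtColor(im,cv2.COLOR_BGR2GRAY)
rd=im[...,2].astype(int)-im[...,1]
print('u',list(range(226,262,2)))
for v in range(190,226):print(v,g[v,226:262:2].tolist(),'R',rd[v,236:262:2].tolist())
E
```

```text
u [226, 228, 230, 232, 234, 236, 238, 240, 242, 244, 246, 248, 250, 252, 254, 256, 258, 260]
190 [182, 182, 182, 182, 182, 146, 147, 146, 113, 113, 116, 120, 173, 174, 174, 174, 173, 172] R [0, 1, 0, 0, 0, 0, 1, -2, -2, -1, -2, -1, -1]
191 [182, 182, 182, 182, 182, 182, 182, 182, 148, 148, 150, 152, 176, 174, 175, 174, 173, 172] R [0, 0, 0, 0, 0, -1, -1, -1, -2, 0, -2, -1, -1]
192 [182, 182, 182, 182, 182, 182, 182, 182, 138, 133, 133, 133, 168, 174, 174, 174, 173, 172] R [0, 0, 0, 0, -1, 0, -1, 0, -2, -1, -2, -1, -1]
193 [182, 182, 182, 182, 182, 182, 182, 182, 142, 124, 127, 129, 167, 174, 174, 174, 173, 172] R [0, 0, 0, 0, 0, -1, 0, -1, -2, -1, -2, -1, -1]
194 [182, 182, 182, 182, 182, 182, 182, 182, 153, 145, 146, 148, 174, 174, 174, 174, 173, 172] R [0, 0, 0, 0, 0, 0, 0, 0, -2, -1, -2, -1, -1]
195 [182, 182, 182, 182, 182, 182, 182, 182, 141, 127, 129, 129, 166, 174, 174, 174, 173, 172] R [1, 0, 0, 0, -1, 0, 0, 0, -2, -1, -2, -1, -1]
196 [182, 182, 159, 147, 148, 150, 149, 151, 114, 94, 99, 104, 157, 174, 174, 173, 173, 172] R [-1, 0, 0, 0, -1, -1, -1, -1, -1, -1, -1, -1, 0]
197
[... 3302 characters left out ...]
 [164, 181, 181, 181, 181, 181, 182, 182, 182, 107, 97, 96, 106, 171, 160, 155, 154, 153] R [1, 1, 1, 1, 2, 1, 2, 2, 0, 9, 13, 13, 13]
222 [159, 181, 181, 181, 181, 181, 182, 182, 182, 131, 125, 125, 131, 171, 174, 175, 173, 172] R [0, 1, 1, 1, 2, 1, 1, 1, -1, -1, -2, -1, -2]
223 [162, 181, 181, 181, 181, 181, 181, 182, 181, 144, 135, 135, 135, 172, 174, 175, 173, 172] R [0, 0, 1, 2, 1, 1, 2, 1, 0, -1, -2, -1, -1]
224 [166, 181, 181, 181, 181, 181, 181, 181, 181, 137, 115, 114, 115, 172, 174, 175, 173, 172] R [0, 1, 0, 0, 1, 2, 3, 2, -1, -1, -2, -1, -1]
225 [171, 181, 181, 159, 149, 149, 151, 151, 151, 123, 111, 113, 115, 172, 174, 175, 173, 172] R [1, 0, 1, 1, 1, 2, 1, 1, 0, -1, -2, -1, -2]
```

```bash
python3 - <<'E'
from h import *
c=np.array([np.cos(.044),-np.sin(.044)])
p,im=load('w16')
for z in(66,72):a=ray(p,237,208.0,z)[:2];b=ray(p,248,209.8,z)[:2];print('w16',z,a.round(1),b.round(1),(b-a)@c)
for n,us,vs in(('w9',range(310,342,1),range(96,140)),('w4',range(198,228),range(165,196))):
    p,im=load(n);g=cv2.cvtColor(im,cv2.COLOR_BGR2GRAY);rd=im[...,2].astype(int)-im[...,1]
    print(n);
    for v in vs:
        r=rd[v,list(us)];q=g[v,list(us)]
        if (r>25).any() or (q<70).any(): print(v,'R',[(u,int(x)) for u,x in zip(us,r) if x>25][-5:],'D',[(u,int(x)) for u,x in zip(us,q) if x<90][:12])
E
```

```text
w16 66 [570.7  50.4] [572.3  57.7] 1.2777433587065192
w16 72 [569.1  52. ] [570.7  59.2] 1.243953767470472
w9
98 R [(310, 50), (311, 50), (312, 48), (313, 33)] D []
99 R [(310, 111), (311, 113), (312, 112), (313, 100), (314, 29)] D [(310, 65), (311, 64), (312, 66), (313, 71)]
100 R [(310, 112), (311, 112), (312, 111), (313, 109), (314, 38)] D [(310, 66), (311, 67), (312, 68), (313, 62)]
101 R [(310, 112), (311, 111), (312, 112), (313, 108), (314, 37)] D [(310, 66), (311, 68), (312, 67), (313, 63)]
102 R [(310, 103), (311, 112), (312, 112), (313, 109), (314, 37)] D [(310, 66), (311, 67), (312, 67), (313, 62)]
103 R [(310, 71), (311, 107), (312, 113), (313, 108), (314, 37)] D [(310, 68), (311, 67), (312, 66), (313, 63)]
104 R [(317, 26), (318, 36), (319, 47), (320, 48), (321, 41)] D [(310, 67), (311, 65), (312, 67), (313, 64), (322, 87), (323, 88)]
105 R [(318, 82), (319, 80), (320, 79), (321, 70), (322, 28)] D [(310, 65), (311, 64), (312, 66), (313, 62), (314, 69), (315, 83), (316, 87), (317, 88)]
106 R [(318, 111), (319, 111), (320, 111), (321, 91), (322, 30)] D [(310, 65), (311, 64)
[... 2467 characters left out ...]
103), (201, 111), (202, 101), (203, 84), (204, 51)] D [(198, 55), (199, 56), (200, 58), (201, 58), (202, 54), (203, 45), (204, 73), (209, 83), (210, 84)]
177 R [(200, 111), (201, 111), (202, 104), (203, 87), (204, 51)] D [(198, 59), (199, 57), (200, 59), (201, 58), (202, 54), (203, 46), (204, 72)]
178 R [(199, 110), (200, 110), (201, 110), (202, 103), (203, 65)] D [(198, 57), (199, 58), (200, 58), (201, 59), (202, 55), (203, 70)]
179 R [(201, 28)] D []
188 R [] D [(209, 80), (210, 69), (211, 58), (212, 45), (213, 45), (214, 47), (215, 49), (216, 50), (217, 56), (218, 70), (219, 85)]
189 R [] D [(211, 80), (212, 48), (213, 48), (214, 52), (215, 57), (216, 58), (217, 57), (218, 55), (219, 77)]
```

shift_gripper(motion={"dx": [6.5,13.4,20.5,27.3,30.6,30.6,30.6],"dy": [-2.3,-3.3,-3.1,-1.9,-0.7,-0.7,-0.7],"dz": [0,0,0,0,0,0,0],"spin": [0,0,0,0,0,0,0],"aperture": [0,0,0,0,0,0,0]})

```text
t: 33.5
position: [546.3, 109.8, 134.9]
tool_rot: [-3.138, -0.002, 3.097]
ft_force: [-5.9, -9.4, 12.8]
finger_gap: 0.254
grasp_force: 30.0
```

```bash
cat > ptr.py <<'E'
from h import *
import sys
def meas(n,z=72):
    p,im=load(n);g=cv2.cvtColor(im,cv2.COLOR_BGR2GRAY).astype(float);rd=(im[...,2].astype(float)-im[...,1])
    m=(rd>60).astype(np.uint8);N,l,st,ce=cv2.connectedComponentsWithStats(m);u0,v0=proj(p,[571,62,z])
    i=min(range(1,N),key=lambda i:np.hypot(*(ce[i]-[u0,v0]))+(1e3 if st[i,4]<25 else 0))
    print(n,'rider',st[i],ce[i].round(1),'exp',u0.round(),v0.round());return p,g,rd,st[i]
if __name__=='__main__':
    p,g,rd,s=meas(sys.argv[1]);x,y,w,h=s[:4]
    for v in range(y-3,y+h+3):print(v,g[v,x-18:x+14:2].astype(int).tolist(),'R',rd[v,x-4:x+14:2].astype(int).tolist())
E
python3 - <<'E'
from h import *
p,im=shot('wrist','w17');print(bot.state()['position'])
E
python3 ptr.py w17
```

```text
[546.26790394 109.84754376 134.96600206]
w17 rider [153 224  38   3  77] [171.3 224.5] exp 256.0 255.0
221 [143, 164, 163, 163, 162, 162, 164, 163, 162, 163, 162, 161, 163, 162, 163, 161] R [-1, -1, -2, -2, -1, -2, -1, -1, -1]
222 [136, 163, 163, 162, 162, 162, 164, 163, 162, 163, 162, 162, 163, 162, 163, 161] R [-1, -1, -2, -1, -2, -2, -1, -1, -1]
223 [136, 163, 163, 162, 161, 162, 164, 163, 156, 145, 144, 144, 145, 145, 145, 145] R [-2, 8, 23, 24, 24, 24, 24, 24, 25]
224 [132, 163, 163, 162, 162, 161, 164, 163, 150, 117, 117, 117, 117, 117, 118, 118] R [-2, 13, 61, 62, 63, 62, 62, 62, 63]
225 [125, 163, 164, 162, 162, 162, 164, 163, 152, 120, 120, 120, 120, 120, 120, 120] R [-2, 10, 62, 63, 63, 63, 63, 63, 64]
226 [123, 162, 163, 162, 163, 162, 164, 164, 149, 120, 100, 97, 97, 97, 96, 97] R [-3, 7, 63, 53, 52, 51, 51, 52, 53]
227 [113, 163, 164, 162, 163, 162, 164, 164, 150, 99, 56, 47, 47, 47, 47, 48] R [-2, 3, 53, 20, 12, 12, 11, 11, 12]
228 [89, 162, 163, 162, 163, 161, 164, 164, 146, 51, 33, 35, 34, 34, 32, 34] R [-2, 0, 17, -2, -2, -3, -2, -3, -2]
229 [74, 162, 163, 162, 162, 161, 164, 153, 108, 34, 34, 34, 34, 34, 33, 35] R [-2, -1, -3, -2, -1, -2, -3, -1, -2]
```

shift_gripper(motion={"dx": [0,0,0,0,0,-20,-52,-52,-52],"dy": [0,0,0,0,0,-20,-30,-30,-30],"dz": [0,0,0,-20,-60,-100,-100,-100,-100],"spin": [0,0,0,0,0,0,0,0,0],"aperture": [0.5,0.5,0.5,0.5,0.5,0.5,0.5,0.5,0.5]})

```text
t: 34.45
position: [597.7, 79.4, 233.0]
tool_rot: [-3.141, -0.002, 3.096]
ft_force: [-1.0, 0.4, -0.4]
finger_gap: 0.498
grasp_force: 0.0
```

```bash
python3 - <<'E'
from h import *
p,im=shot('wrist','w18');print(bot.state()['position'],p['extrinsics'][:3,3])
E
python3 ptr.py w18
```

```text
[597.20081013  79.532823   232.94886702] [529.51792163  82.2207415  390.99099324]
w18 rider [299 151  21  14 151] [311.7 157.6] exp 304.0 159.0
148 [147, 141, 226, 227, 181, 149, 149, 149, 128, 111, 112, 165, 165, 164, 163, 165] R [0, 1, 0, -1, -1, -1, -1, -1, -2]
149 [148, 142, 225, 227, 159, 128, 128, 128, 114, 103, 103, 163, 165, 165, 163, 165] R [0, -1, 0, 1, -1, -1, -2, -1, -2]
150 [147, 141, 225, 227, 193, 159, 158, 159, 140, 118, 118, 162, 165, 165, 163, 165] R [1, 0, 1, 1, -1, -2, -2, -1, -2]
151 [145, 140, 224, 227, 207, 173, 172, 173, 155, 128, 129, 159, 162, 139, 138, 139] R [1, 0, 0, 1, 0, 1, 15, 15, 15]
152 [126, 121, 199, 213, 207, 172, 173, 173, 152, 124, 124, 156, 150, 83, 83, 84] R [1, 0, 0, 0, 0, 11, 76, 76, 76]
153 [98, 96, 133, 173, 207, 173, 171, 170, 146, 120, 120, 156, 140, 66, 66, 66] R [1, 0, 0, 0, 0, 21, 115, 115, 115]
154 [97, 97, 97, 128, 207, 173, 146, 136, 118, 102, 102, 155, 139, 69, 69, 67] R [0, 0, 0, 1, 0, 24, 117, 
[... 817 characters left out ...]
01, 100, 101, 109, 227, 227, 207, 172, 154, 125, 124, 156, 139, 67, 71, 68] R [0, 1, 1, 1, -1, 22, 117, 53, 0]
163 [103, 102, 114, 154, 227, 227, 207, 172, 154, 124, 128, 158, 140, 67, 69, 69] R [2, 1, 1, 1, -1, 22, 117, 96, 54]
164 [125, 126, 187, 207, 227, 227, 205, 166, 146, 113, 118, 156, 143, 66, 65, 65] R [1, 2, 2, 2, -1, 19, 116, 115, 105]
165 [140, 142, 214, 227, 227, 227, 193, 132, 117, 94, 94, 153, 154, 108, 107, 107] R [1, 1, 1, 2, -1, 8, 53, 53, 53]
166 [141, 144, 210, 226, 227, 227, 209, 192, 128, 101, 102, 154, 163, 150, 147, 149] R [0, 1, 2, 1, 0, -1, 7, 8, 7]
167 [140, 143, 207, 226, 227, 227, 227, 227, 150, 114, 113, 155, 165, 165, 163, 163] R [1, 2, 1, 2, 0, -1, -1, -2, -1]
```

The numbers show pointer and red line both at v=158.2, so the slide is set. Now going behind the handle bar to swing the hood shut.

```bash
python3 - <<'E'
from h import *
print(totool([724,-91,310]))
im=bot.read_camera('top');p=bot.camera_params('top')
hsv=cv2.cvtColor(im,cv2.COLOR_RGB2HSV);m=((hsv[...,0]<14)&(hsv[...,1]>120)&(hsv[...,2]>100)).astype(np.uint8)
n,l,st,ce=cv2.connectedComponentsWithStats(m)
for i in range(1,n):
    if 300<ce[i][0]<460 and 130<ce[i][1]<280 and st[i,4]>15: print(st[i],ce[i].round(1),ray(p,*ce[i],36).round(1))
g=cv2.cvtColor(im,cv2.COLOR_RGB2GRAY);u,v=proj(p,[382,-186,8]);print(u,v)
for r in range(236,270,3):print(r,g[r,380:432:3].tolist())
E
```

```text
[-134.1 -164.7  -77.2]
[397 249  15   8 101] [403.7 252.8] [ 381.  -176.1   36. ]
405.3725302850593 252.41394642072564
236 [37, 36, 37, 38, 36, 37, 36, 35, 35, 36, 37, 37, 36, 37, 35, 37, 27, 26]
239 [37, 37, 36, 35, 35, 37, 31, 32, 46, 61, 55, 44, 114, 175, 35, 26, 25, 27]
242 [37, 37, 181, 162, 183, 175, 179, 174, 162, 171, 161, 166, 173, 107, 27, 25, 26, 27]
245 [36, 37, 135, 164, 178, 169, 176, 199, 222, 238, 249, 249, 170, 113, 74, 26, 26, 26]
248 [37, 37, 112, 231, 250, 249, 249, 249, 249, 215, 221, 248, 248, 112, 96, 25, 25, 26]
251 [37, 37, 93, 210, 248, 248, 155, 153, 156, 159, 156, 117, 190, 170, 111, 25, 27, 24]
254 [36, 37, 59, 163, 109, 250, 174, 155, 157, 158, 159, 185, 191, 169, 182, 24, 25, 26]
257 [35, 36, 55, 173, 249, 249, 125, 116, 147, 190, 191, 191, 249, 179, 172, 36, 27, 26]
260 [37, 37, 53, 171, 250, 249, 250, 251, 235, 200, 156, 179, 172, 170, 162, 26, 36, 24]
263 [37, 36, 41, 161, 166, 170, 173, 181, 179, 175, 171, 139, 108, 78, 50, 28, 36, 36]
266 [36, 37, 37, 51, 41, 32, 35, 36, 36, 36, 35, 37, 36, 36, 36, 37, 38, 36]
269 [36, 36, 36, 37, 37, 36, 37, 37, 37, 36, 36, 37, 36, 36, 36, 37, 35, 36]
```

The dresser lies on the mat with a grey border on all sides. Moving behind the handle.

shift_gripper(motion={"dx": [0,0,-30,-55,-85,-110,-134,-134,-134,-134],"dy": [0,-10,-45,-82,-120,-155,-165,-165,-165,-165],"dz": [-45,-85,-85,-85,-85,-85,-85,-85,-85,-85],"spin": [0,0,0,0,0,0,0,0,0,0],"aperture": [0,0,0,0,0,0,0,0,0,0]})

```text
t: 35.55
position: [723.7, -90.4, 319.1]
tool_rot: [3.142, -0.0, 3.098]
ft_force: [0.1, 0.2, 0.1]
finger_gap: 0.007
grasp_force: 0.0
```

```bash
python3 - <<'E'
from h import *
p,im=shot('wrist','w19');s=bot.state();print(totool([724,-91,255]),s['ft_force'])
for q in ([698.6,-90,275],[698.6,-25,275],[698.6,-155,275]):print(proj(p,q).round(0))
g=cv2.cvtColor(im,cv2.COLOR_BGR2GRAY);print([ (v,int(g[v,324]),int(g[v,250]),int(g[v,400])) for v in range(130,240,4)])
E
```

```text
[-0.2 -0.7 64.6] [ 0.2557486  -0.06663793  0.54140626]
[323. 186.]
[432. 182.]
[214. 191.]
[(130, 131, 131, 132), (134, 119, 118, 120), (138, 128, 124, 130), (142, 126, 123, 130), (146, 125, 123, 129), (150, 124, 121, 87), (154, 124, 121, 86), (158, 146, 159, 116), (162, 188, 189, 190), (166, 189, 190, 190), (170, 189, 189, 189), (174, 188, 188, 189), (178, 139, 121, 135), (182, 169, 129, 168), (186, 187, 138, 185), (190, 182, 129, 182), (194, 161, 113, 162), (198, 189, 189, 189), (202, 171, 170, 171), (206, 167, 172, 169), (210, 162, 179, 161), (214, 162, 179, 161), (218, 162, 180, 161), (222, 162, 179, 161), (226, 162, 144, 130), (230, 162, 30, 50), (234, 162, 29, 51), (238, 132, 30, 50)]
```

The bar spans rows 178–196, as predicted (186). Descending behind it.

shift_gripper(motion={"dx": [0,0,0,0,5,9,12],"dy": [0,0,0,0,0,0,0],"dz": [30,50,62,62,62,62,62],"spin": [0,0,0,0,0,0,0],"aperture": [0,0,0,0,0,0,0]})

```text
t: 36.3
position: [713.7, -90.7, 259.4]
tool_rot: [3.141, 0.005, 3.098]
ft_force: [5.5, 2.1, 4.9]
finger_gap: 0.008
grasp_force: 2.5
```

```bash
python3 - <<'E'
import numpy as np
# bar path relative to theta=1.65 -> tool shift: dx_tool=-(dX), dz_tool=-(dZ)
f=lambda t:np.array([84-214.1*np.cos(.1405+t),60+214.1*np.sin(.1405+t)])
for t in np.arange(1.6,-.01,-.1):
    d=f(t)-f(1.65);print(round(t,2),(-d).round(1))
E
```

```text
1.6 [10.5 -2.1]
1.5 [31.7 -4.6]
1.4 [53.1 -5. ]
1.3 [74.5 -3.3]
1.2 [95.5  0.5]
1.1 [116.1   6.4]
1.0 [136.   14.4]
0.9 [155.   24.3]
0.8 [172.8  36. ]
0.7 [189.5  49.5]
0.6 [204.7  64.5]
0.5 [218.3  81. ]
0.4 [230.2  98.8]
0.3 [240.3 117.7]
0.2 [248.5 137.5]
0.1 [254.6 158. ]
-0.0 [258.7 179. ]
```

shift_gripper(motion={"dx": [12,33,54,76,97,118,138,157,175,175],"dy": [0,0,0,0,0,0,0,0,0,0],"dz": [-2,-4.6,-5,-3,0.5,6,14,24,36,36],"spin": [0,0,0,0,0,0,0,0,0,0],"aperture": [0,0,0,0,0,0,0,0,0,0]})

```text
t: 37.3
position: [535.2, -83.0, 220.9]
tool_rot: [3.141, -0.001, 3.097]
ft_force: [-0.0, 0.6, 1.2]
finger_gap: 0.005
grasp_force: 0.0
```

```bash
python3 - <<'E'
from h import *
p,im=shot('wrist','w20');s=bot.state();print(s['position'],s['ft_force'])
f=lambda t:np.array([84-214.1*np.cos(.1405+t),60+214.1*np.sin(.1405+t)])
for t in(1.65,1.0,.9,.8,.7,.6):
    xc,z=f(t);X=[568.4+xc-.7,-84.5-.041*xc,z];print(t,np.round(X,0),proj(p,X).round(0),proj(p,[X[0]+2.6,X[1]+65,z]).round(0))
g=cv2.cvtColor(im,cv2.COLOR_BGR2GRAY)
for u in (270,324,380):print(u,g[100:260:4,u].tolist())
E
```

```text
[536.58500393 -83.2010894  221.71969003] [-0.08959304 -0.15203241  0.85769075]
1.65 [698. -90. 269.] [325. 616.] [462. 615.]
1.0 [562. -84. 255.] [324. 349.] [481. 348.]
0.9 [543. -84. 245.] [324. 296.] [476. 295.]
0.8 [526. -83. 233.] [324. 246.] [469. 246.]
0.7 [509. -82. 219.] [324. 203.] [461. 202.]
0.6 [494. -81. 204.] [324. 166.] [452. 166.]
270 [38, 38, 26, 149, 214, 53, 141, 199, 198, 203, 200, 200, 201, 199, 148, 148, 149, 144, 157, 152, 150, 149, 153, 155, 151, 149, 105, 99, 127, 142, 149, 153, 34, 35, 34, 35, 35, 35, 37, 55]
324 [38, 37, 28, 150, 210, 52, 131, 181, 179, 183, 200, 200, 201, 199, 148, 150, 151, 134, 167, 167, 170, 171, 170, 168, 172, 169, 125, 130, 127, 141, 149, 155, 145, 139, 124, 118, 118, 172, 175, 173]
380 [38, 39, 27, 139, 209, 52, 129, 108, 103, 104, 99, 197, 199, 197, 197, 200, 147, 136, 170, 156, 167, 167, 167, 167, 167, 160, 126, 100, 127, 141, 148, 152, 47, 47, 48, 48, 50, 49, 50, 62]
```

The bar reads at rows 202–230, so the hood stands near 0.73 rad, with the finger just clear behind it. Next I lift over the bar and press down on it from above.

shift_gripper(motion={"dx": [0,0,12,24,24,24,24],"dy": [0,0,0,0,0,0,0],"dz": [-20,-40,-40,-40,-25,-18,-18],"spin": [0,0,0,0,0,0,0],"aperture": [0,0,0,0,0,0,0]})

```text
t: 38.05
position: [512.4, -82.1, 237.8]
tool_rot: [-3.141, -0.003, 3.097]
ft_force: [0.7, 0.2, -0.1]
finger_gap: 0.005
grasp_force: 0.0
```

```bash
python3 - <<'E'
from h import *
p,im=shot('wrist','w21');s=bot.state();print(s['position'],s['ft_force'])
f=lambda t:np.array([84-214.1*np.cos(.1405+t),60+214.1*np.sin(.1405+t)])
for t in(.9,.8,.7,.6,.5):
    xc,z=f(t);X=[568.4+xc-.7,-84.5-.041*xc,z];print(t,np.round(X,0),proj(p,X).round(0))
g=cv2.cvtColor(im,cv2.COLOR_BGR2GRAY)
for u in (260,290,360,390):print(u,g[150:240:3,u].tolist())
E
```

```text
[513.04878616 -82.12504417 238.55510687] [ 0.16090544  0.24610285 -0.09135841]
0.9 [543. -84. 245.] [324. 320.]
0.8 [526. -83. 233.] [324. 275.]
0.7 [509. -82. 219.] [324. 236.]
0.6 [494. -81. 204.] [324. 201.]
0.5 [480. -81. 188.] [324. 173.]
260 [200, 201, 201, 205, 203, 201, 203, 201, 186, 150, 150, 150, 150, 149, 149, 147, 149, 149, 147, 148, 153, 149, 150, 149, 149, 149, 36, 35, 35, 36]
290 [201, 201, 203, 204, 203, 95, 98, 95, 91, 76, 81, 82, 85, 138, 169, 167, 169, 171, 169, 171, 168, 171, 166, 170, 169, 168, 36, 37, 35, 35]
360 [137, 88, 105, 105, 105, 133, 108, 159, 166, 102, 111, 142, 124, 139, 173, 147, 167, 165, 116, 111, 127, 156, 165, 131, 135, 136, 42, 43, 44, 45]
390 [201, 198, 189, 199, 201, 198, 201, 198, 197, 199, 200, 177, 146, 138, 174, 171, 159, 158, 150, 142, 142, 140, 117, 113, 89, 71, 51, 51, 51, 52]
```

shift_gripper(motion={"dx": [0,0,0,0,0],"dy": [0,0,0,0,0],"dz": [3,6,9,12,12],"spin": [0,0,0,0,0],"aperture": [0,0,0,0,0]})

```text
t: 38.6
position: [511.1, -82.0, 228.2]
tool_rot: [-3.141, -0.004, 3.098]
ft_force: [-13.3, 5.2, 17.5]
finger_gap: 0.007
grasp_force: 8.6
```

shift_gripper(motion={"dx": [9,18,25,32,38,44,49,53,57,61,61],"dy": [0,0,0,0,0,0,0,0,0,0,0],"dz": [8,18,26,34,43,52,61,71,81,91,91],"spin": [0,0,0,0,0,0,0,0,0,0,0],"aperture": [0,0,0,0,0,0,0,0,0,0,0]})

```text
t: 39.7
position: [451.6, -79.3, 134.5]
tool_rot: [-3.141, -0.002, 3.097]
ft_force: [-0.3, -0.9, -0.3]
finger_gap: 0.003
grasp_force: 0.0
```

```bash
python3 - <<'E'
from h import *
p,im=shot('wrist','w22');q,it=shot('top','t22');s=bot.state();print(s['position'],s['ft_force'])
f=lambda t:np.array([84-214.1*np.cos(.1405+t),60+214.1*np.sin(.1405+t)])
for t in(.4,.3,.2,.1,0):
    xc,z=f(t);X=[568.4+xc-.7,-84.5-.041*xc,z];print(t,np.round(X,0),proj(p,X).round(0),'ends top',proj(q,[X[0]+2.6,X[1]+65,z]).round(1),proj(q,[X[0]-2.6,X[1]-65,z]).round(1))
g=cv2.cvtColor(im,cv2.COLOR_BGR2GRAY)
for u in (215,260,290,360,390,430):print(u,g[150:262:3,u].tolist())
g=cv2.cvtColor(it,cv2.COLOR_BGR2GRAY)
for u in(352,355,358,362,366,380,385,390,394,397,400):print(u,g[215:240,u].tolist())
E
```

```text
[452.99520901 -79.21853351 135.89746293] [ 0.08328494 -0.11023067  0.83396585]
0.4 [468. -80. 170.] [323. 329.] ends top [354.9 222.2] [400.1 223.8]
0.3 [458. -80. 151.] [323. 284.] ends top [354.4 226. ] [399.  227.6]
0.2 [450. -80. 132.] [323. 250.] ends top [353.9 229.1] [397.9 230.6]
0.1 [444. -79. 111.] [323. 225.] ends top [353.5 231.4] [396.8 232.9]
0 [440. -79.  90.] [323. 208.] ends top [353. 233.] [395.8 234.5]
215 [172, 170, 170, 167, 168, 52, 37, 27, 28, 30, 28, 39, 38, 38, 39, 38, 39, 39, 39, 27, 28, 27, 104, 138, 142, 146, 36, 36, 35, 34, 35, 36, 36, 37, 39, 55, 55, 63]
260 [168, 173, 165, 53, 43, 39, 38, 39, 38, 34, 28, 28, 27, 27, 29, 27, 28, 28, 28, 29, 27, 28, 107, 142, 144, 148, 35, 36, 35, 35, 35, 36, 36, 35, 37, 55, 55, 64]
290 [39, 39, 40, 38, 40, 39, 39, 40, 39, 39, 38, 39, 39, 39, 39, 39, 39, 39, 30, 29, 29, 27, 104, 141, 144, 147, 35, 36, 35, 35, 36, 35, 35, 36, 38, 55, 56, 64]
360 [217, 217, 216, 119, 39, 39, 38, 37, 38, 38, 39, 39, 39, 39, 38, 39, 39, 40, 35, 28, 28, 29, 95, 139, 142, 143, 38, 37, 39, 39, 40, 41, 41, 41, 44, 58, 59, 67]
390 [38, 39, 38, 38,
[... 865 characters left out ...]
109, 110, 110, 110, 109, 108, 105, 104, 102, 100, 97, 96, 94]
380 [77, 77, 79, 77, 79, 78, 78, 78, 79, 85, 129, 118, 72, 78, 77, 77, 77, 87, 111, 113, 114, 108, 96, 71, 79]
385 [76, 76, 76, 76, 75, 75, 76, 77, 77, 78, 78, 78, 79, 79, 78, 77, 78, 79, 77, 77, 75, 74, 71, 107, 111]
390 [74, 75, 75, 76, 75, 74, 75, 74, 74, 75, 75, 74, 74, 75, 75, 74, 77, 78, 76, 68, 59, 113, 69, 75, 72]
394 [75, 75, 75, 75, 73, 74, 74, 74, 74, 76, 74, 74, 74, 75, 75, 75, 74, 74, 76, 75, 76, 74, 75, 75, 72]
397 [75, 75, 75, 44, 36, 36, 36, 36, 36, 65, 74, 74, 75, 75, 74, 75, 75, 74, 75, 76, 74, 74, 74, 72, 72]
400 [75, 74, 74, 74, 51, 35, 37, 44, 62, 74, 74, 74, 75, 74, 75, 75, 75, 75, 74, 73, 71, 72, 68, 70, 73]
```

The bar's front edge is at v=216, which puts the hood near 0.1 rad. I follow it down slowly.

shift_gripper(motion={"dx": [5,8,9,10,11,11,12,12,12],"dy": [0,0,0,0,0,0,0,0,0],"dz": [8,14,18,21,24,26,28,30,30],"spin": [0,0,0,0,0,0,0,0,0],"aperture": [0,0,0,0,0,0,0,0,0]})

```text
t: 40.7
position: [440.4, -78.8, 105.8]
tool_rot: [-3.141, -0.001, 3.097]
ft_force: [-0.3, -0.3, -0.6]
finger_gap: 0.004
grasp_force: 0.0
```

shift_gripper(motion={"dx": [0,0,0,0,0,0,0,0],"dy": [0,0,0,0,0,0,0,0],"dz": [2,4,6,8,9,10,11,11],"spin": [0,0,0,0,0,0,0,0],"aperture": [0,0,0,0,0,0,0,0]})

```text
t: 41.5
position: [440.6, -78.8, 95.8]
tool_rot: [-3.141, 0.0, 3.098]
ft_force: [-4.5, 1.1, 12.2]
finger_gap: 0.004
grasp_force: 5.9
```

shift_gripper(motion={"dx": [0,0,0,0],"dy": [0,0,0,0],"dz": [0.7,1.4,1.4,1.4],"spin": [0,0,0,0],"aperture": [0,0,0,0]})

```text
t: 41.9
position: [440.7, -78.9, 95.5]
tool_rot: [-3.141, 0.001, 3.098]
ft_force: [-10.4, 2.4, 24.4]
finger_gap: 0.001
grasp_force: 12.5
```

The bar is on its stop: the force climbs without motion. Retreating to the left and checking numerically.

shift_gripper(motion={"dx": [0,0,0,0,0,0,0,0,0,0,0,0],"dy": [0,0,0,0,45,90,135,180,230,280,330,380],"dz": [-10,-50,-100,-150,-170,-170,-170,-170,-170,-170,-170,-170],"spin": [0,0,0,0,0,0,0,0,0,0,0,0],"aperture": [0,0,0,0,0,0,0,0,0,0,0,0]})

```text
t: 43.1
position: [457.1, 303.1, 264.0]
tool_rot: [3.141, 0.001, 3.098]
ft_force: [1.0, -0.3, 1.7]
finger_gap: 0.009
grasp_force: 0.0
```

shift_gripper(motion={"dx": [0,0,0,0],"dy": [45,90,90,90],"dz": [0,0,0,0],"spin": [0,0,0,0],"aperture": [0,0,0,0]})

```text
t: 43.5
position: [461.0, 391.7, 262.7]
tool_rot: [-3.14, -0.001, 3.099]
ft_force: [0.0, -0.2, 0.3]
finger_gap: 0.0
grasp_force: 0.0
```

```bash
python3 - <<'E'
from h import *
p,im=shot('top','t23',(200,140,450,300),3.2);a=cv2.imread('pics/top1_full.png')
q,isc=shot('scene','s23');b=cv2.imread('pics/scene0.png')
for n,x,y in(('top',a,im),('scene',b,isc)):
    d=cv2.absdiff(x,y).max(2)>50;m=cv2.morphologyEx(d.astype(np.uint8),cv2.MORPH_CLOSE,np.ones((5,5)))
    N,l,st,ce=cv2.connectedComponentsWithStats(m);print(n,[st[i].tolist() for i in range(1,N) if st[i,4]>12])
g=cv2.cvtColor(im,cv2.COLOR_BGR2GRAY);g0=cv2.cvtColor(a,cv2.COLOR_BGR2GRAY)
for u in(358,375,390):print(g0[215:242,u].tolist(),g[215:242,u].tolist())
print(bot.state()['ft_force'],bot.state()['position'])
E
```

```text
top [[225, 177, 16, 33, 448], [4, 187, 267, 213, 21887], [338, 208, 7, 5, 17], [231, 235, 19, 29, 448], [351, 241, 23, 23, 400], [292, 242, 24, 17, 244], [386, 242, 38, 24, 584], [297, 327, 100, 73, 2014], [4, 344, 8, 8, 50], [383, 350, 14, 10, 104], [385, 371, 4, 12, 33], [346, 382, 9, 3, 13]]
scene [[0, 0, 105, 255, 9169], [89, 0, 66, 110, 2896], [213, 0, 57, 113, 3391], [276, 161, 28, 18, 297], [319, 173, 4, 4, 14], [231, 184, 30, 20, 366], [0, 210, 23, 57, 243], [265, 219, 20, 18, 187], [153, 231, 94, 128, 2347], [0, 243, 20, 41, 94], [295, 258, 27, 21, 406], [105, 273, 4, 4, 13], [20, 284, 28, 30, 259], [313, 284, 46, 47, 864], [170, 293, 8, 17, 54], [0, 294, 118, 106, 4043], [199, 353, 18, 17, 209]]
[168, 171, 140, 142, 162, 99, 98, 83, 59, 233, 162, 48, 25, 36, 36, 36, 95, 218, 233, 204, 71, 36, 36, 36, 36, 36, 59] [172, 171, 141, 142, 161, 99, 98, 84, 59, 232, 161, 48, 25, 35, 36, 37, 95, 217, 233, 204, 67, 26, 25, 25, 26, 25, 44]
[170, 173, 172, 173, 161, 161, 90, 97, 116, 75, 233, 138, 25, 25, 24, 25, 30, 144, 220, 227, 192, 36, 36, 36, 36, 37, 37] [173, 172, 172, 174, 160, 161, 89, 97, 115, 75, 233, 139, 26, 26, 25, 25, 30, 144, 219, 227, 191, 35, 35, 35, 35, 26, 26]
[172, 173, 173, 173, 173, 161, 125, 95, 93, 66, 199, 214, 75, 26, 37, 36, 35, 51, 207, 228, 218, 129, 25, 26, 25, 29, 81] [172, 172, 173, 172, 173, 161, 126, 94, 92, 66, 198, 214, 74, 25, 36, 35, 37, 51, 207, 228, 218, 129, 27, 25, 24, 26, 80]
[-0.99200636 -0.32954753 -0.25083541] [461.30051148 390.15682203 263.55843169]
```

The hood reads as shut. The lid and timer areas differ from the first picture, so I check whether that is shadow or motion.

```bash
python3 - <<'E'
from h import *
for f in('top0.png','top1_full.png','t7_full.png','t11_full.png','t22_full.png','t23_full.png'):
    g=cv2.cvtColor(cv2.imread('pics/'+f),cv2.COLOR_BGR2GRAY);o=[]
    for x,y,t in((362,252,60),(305,253,60)):
        m=(g[y-18:y+18,x-18:x+18]>t).astype(np.uint8);N,l,st,ce=cv2.connectedComponentsWithStats(m);i=1+np.argmax(st[1:,4]) if N>1 else 0
        o.append((st[i].tolist(),(ce[i]+[x-18,y-18]).round(1).tolist(),int(g[y,x])))
    print(f,o)
a,b=[cv2.cvtColor(cv2.imread('pics/'+f),cv2.COLOR_BGR2GRAY) for f in('top1_full.png','t23_full.png')]
print(a[238:268:3,346:380:3].tolist());print(b[238:268:3,346:380:3].tolist())
E
```

```text
top0.png [([7, 7, 23, 23, 427], [362.1, 251.9], 243), ([5, 7, 26, 25, 400], [304.4, 253.8], 206)]
top1_full.png [([7, 7, 23, 23, 427], [362.1, 251.9], 243), ([5, 7, 26, 25, 400], [304.4, 253.8], 206)]
t7_full.png [([0, 0, 36, 36, 1296], [361.5, 251.5], 103), ([5, 7, 26, 25, 400], [304.4, 253.8], 207)]
t11_full.png [([7, 7, 23, 23, 423], [362.1, 251.8], 178), ([5, 7, 26, 25, 400], [304.4, 253.8], 208)]
t22_full.png [([0, 0, 36, 22, 638], [359.9, 242.6], 60), ([0, 0, 36, 36, 1296], [304.5, 252.5], 97)]
t23_full.png [([7, 7, 23, 23, 420], [362.1, 251.9], 176), ([5, 7, 26, 25, 400], [304.4, 253.8], 155)]
[[36, 35, 35, 36, 36, 37, 38, 36, 35, 36, 24, 24], [35, 36, 36, 35, 59, 242, 196, 42, 35, 36, 35, 35], [37, 36, 36, 246, 244, 240, 237, 236, 135, 38, 36, 36], [36, 36, 210, 244, 244, 240, 242, 236, 234, 28, 36, 36], [36, 37, 249, 245, 243, 243, 234, 176, 232, 183, 35, 36], [36, 36, 248, 245, 245, 244, 233, 178, 174, 183, 24, 36], [36, 36, 249, 244, 247, 246, 183, 181, 236, 63, 35, 35], [37, 36, 36, 247, 244, 244, 240, 237, 230, 27, 37, 35], [35, 36, 35, 35, 207, 243, 242, 136, 26, 35, 36, 36], [36, 35, 35, 36, 36, 36, 36, 37, 36, 36, 35, 36]]
[[24, 25, 27, 24, 25, 26, 25, 27, 36, 36, 24, 24], [26, 26, 25, 26, 44, 171, 133, 29, 26, 25, 24, 27], [27, 24, 27, 170, 173, 169, 168, 169, 97, 26, 27, 26], [25, 25, 119, 171, 178, 174, 176, 169, 171, 26, 25, 26], [26, 26, 172, 174, 178, 170, 170, 176, 166, 132, 27, 25], [24, 26, 174, 175, 180, 172, 171, 178, 171, 133, 26, 23], [24, 26, 163, 174, 186, 185, 182, 178, 174, 58, 26, 25], [25, 25, 26, 180, 177, 181, 176, 173, 169, 24, 27, 27], [36, 36, 25, 26, 136, 178, 178, 99, 25, 25, 23, 27], [35, 36, 37, 36, 26, 23, 25, 25, 24, 24, 26, 26]]
```

Only the shading changed; the lid and timer centroids are the same. Handing in.

```bash
python3 -c "
from cell import bot
print(bot.finish_job())"
```

```text
the job is handed in; nothing more can be done
None
```

I handed the job in at about 44 s: hood opened and gently shut again, dresser flat on the mat, both specimen carriers that were there seated on stations 1 and 2, pointer on the red index, and the jar lid and timer not moved; after the hood shut I did not recheck the seated carriers, and I never checked the cutting wheel directly.

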